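Tighten the cover of a leaning pressure vessel crosswise with a socket key

ROBOT

A 7-joint arm with a two-finger parallel gripper is mounted at the origin on the work surface. World frame = base frame: x ahead of the robot, y to its left, z up, the work surface at z = 0. Lengths are in m, angles in rad, forces in N, time in s.
With the tool pointing down it reaches from about 0.4 to 0.85 m from the base axis. Payload 4.5 kg.
Tool frame: the origin (TCP) lies on the centre line of the jaws, within the pads' length; the fingertips stand 11 mm ahead of it and the grasp point (between the pads) lies 8 mm behind it; z points along the fingers, y is the line along which they close (so a half turn about z gives the same grasp; the last joint's range is limited). The gripper opens to 88 mm and grips with 3 to 60 N. Pads are 18 mm wide; open, the fingers measure 123 mm over their backs; the gripper's body (75 mm by 187 mm) begins 45 mm behind the grasp point.
Start: joints at [-1.269, 0.689, -0.195, 1.565, 0.157, 0.902, -0.215], TCP at [0.165, 0.603, 0.25] pointing down, gripper open.
Joint ranges: [-3.01, 3.01], [-0.46, 2.08], [-1.47, 1.51], [0.13, 2.56], [-1, 4.14], [0.04, 2.09], [-2.66, 2.66]. Speed limits (rad/s): [2.57, 2.57, 3.14, 3.14, 3.14, 3.14, 3.14].

INTERFACE

Orientations are given as a unit quaternion [x, y, z, w].
In Python, from plant import * gives the robot as it stands. The module is installed in compiled form; this text tells all that it offers.
- The arm moves only by the tool send_rows, never from a script. Its argument "motion" is a list of rows, each an object of numbers: "x", "y", "z": the shift along the tool's x, y, z in cm; "rx", "ry", "rz": the turn, a rotation vector about the tool's x, y, z in rad; "jaw": the finger opening in cm, from 0 to 8.81. In form: [{"x": .., "y": .., "z": .., "rx": .., "ry": .., "rz": .., "jaw": ..}, ...]. A call has exactly 5 rows; each row shifts and turns the commanded pose from where the row before left it, along the tool's axes as they then stand; what a row does not reach is not made up. A row lasts 1/10 s, in which the tool goes at most 50 mm and 8.59 degrees, less where a joint would pass 70% of its speed; a pose out of reach is approached as far as the arm can. A call is refused whole if a number of a shift passes 5 or a number of a turn 0.15, either way. A call with a gripper value outside its range is refused whole. The fingers move at their own pace and stop on an object; "grip_force" is the grip in N (left out, the last holds). Time passes only in rows, so rows that do not move let the fingers close, or fill a call up. It gives the time, the measured TCP pose, the force, the opening and the grip force at its end, in the units of the state.
- get_state(): the state, without advancing time (a new reading comes with each control period).
- snapshot(name): name is "scene" or "top" or "wrist"; returns a dict with "img" (480x640x3 uint8, red, green, blue), "vertical_fov" (degrees; the focal length in pixels is half the picture's height over the tangent of half this angle, whatever the lens; pixels are square), "cx", "cy" (the principal point, pixels), "extrinsics" (4x4, takes a point from camera to world coordinates). Camera axes: x right, y up, looking along -z (the intrinsics and any distortion apply to the point x, -y, -z); pixel columns grow to the right and rows downward; lengths in m; the calibration is good to about 2 mm. The wrist camera is an equidistant fisheye: a pixel r from the principal point sees the ray r / f radians off the axis. A picture is of the moment at which its call begins. There is no depth.
- finish_job(): hands the job in; it is judged then, once.
The state is a dict: "clock": time; "q": joint angles; "qd": joint speeds; "joint_torque": joint torques, N m; "tool_pos": TCP position; "eef_rot": TCP orientation; "contact_force": force on the tool from outside, world axes, zero at the start; "moment": the same for the moment, N m; "opening": opening from 0.0 (shut) to 1.0 (fully open); "finger_force": force on a finger pad.
Only numpy, scipy, OpenCV 4.12 (cv2) and the standard library are available. Lean on these libraries where they do the work, as an engineer would, in place of code of your own. Each camera call takes 0.05 s, during which the arm holds its last target. There are 200 camera calls.

TASK

Take the T-handled socket key from its cup and tighten the four square-headed screws of the pressure vessel's cover evenly: first turn each one clockwise only until you feel it bite and just begin to tighten, going crosswise (after the first, the one opposite, then the other two), and when all four have bitten go round crosswise again, turning each about an eighth of a turn further. Turn the screws only with the key, keep your fingers off the vessel, and stand the key back upright in its cup and let go. Leave everything else on the bench where it is.

Things in the scene. Friction and masses are not known exactly. Their poses are not given: they have to be found in the camera images.
- vessel: steel pressure vessel in a cradle fixed to the bench (base 250 x 210 mm). Its round cover (196 mm) leans 30 deg: its face normal points up and towards the vessel's own -x. Origin: on the bench under the centre of the cover's face, which is 165 mm up; z up. Four screws stand on the face on a circle of radius 64 mm, a quarter turn apart; a plug 7 mm high in the middle
- screw1_top (a point): centre of the top of screw 1's square steel head. z: its axis, out of the cover; x, y turn with the head, square to its flats. Head 28 mm across flats, 24 mm high, the top 6 mm tapering to 20 mm; under it a washer 38 mm across, 5 mm thick. Screws 1 to 4 follow one another round the ring: 1 is opposite 3, 2 opposite 4
- screw2_top (a point): centre of the top of screw 2's square steel head. z: its axis, out of the cover; x, y turn with the head, square to its flats. Head 28 mm across flats, 24 mm high, the top 6 mm tapering to 20 mm; under it a washer 38 mm across, 5 mm thick. Screws 1 to 4 follow one another round the ring: 1 is opposite 3, 2 opposite 4
- screw3_top (a point): centre of the top of screw 3's square steel head. z: its axis, out of the cover; x, y turn with the head, square to its flats. Head 28 mm across flats, 24 mm high, the top 6 mm tapering to 20 mm; under it a washer 38 mm across, 5 mm thick. Screws 1 to 4 follow one another round the ring: 1 is opposite 3, 2 opposite 4
- screw4_top (a point): centre of the top of screw 4's square steel head. z: its axis, out of the cover; x, y turn with the head, square to its flats. Head 28 mm across flats, 24 mm high, the top 6 mm tapering to 20 mm; under it a washer 38 mm across, 5 mm thick. Screws 1 to 4 follow one another round the ring: 1 is opposite 3, 2 opposite 4
- screw1 (a joint): how far screw 1 has been tightened since it bit, rad; 0 while it runs free. Tightening is clockwise seen from outside the cover. At the start 0.15 to 0.45 rad of free run (0.03 N m) remain; once it bites it turns against a steady 0.35 N m and stays where it is left. Turned back, it runs free and this value stays
- screw2 (a joint): how far screw 2 has been tightened since it bit, rad; 0 while it runs free. Tightening is clockwise seen from outside the cover. At the start 0.15 to 0.45 rad of free run (0.03 N m) remain; once it bites it turns against a steady 0.35 N m and stays where it is left. Turned back, it runs free and this value stays
- screw3 (a joint): how far screw 3 has been tightened since it bit, rad; 0 while it runs free. Tightening is clockwise seen from outside the cover. At the start 0.15 to 0.45 rad of free run (0.03 N m) remain; once it bites it turns against a steady 0.35 N m and stays where it is left. Turned back, it runs free and this value stays
- screw4 (a joint): how far screw 4 has been tightened since it bit, rad; 0 while it runs free. Tightening is clockwise seen from outside the cover. At the start 0.15 to 0.45 rad of free run (0.03 N m) remain; once it bites it turns against a steady 0.35 N m and stays where it is left. Turned back, it runs free and this value stays
- key_grip (a point): centre of the handle of the loose steel T-handled socket key (0.3 to 0.5 kg, 122 mm tall), 107 mm from its mouth. Key z: its axis, from mouth to handle; at the start it stands upright, mouth down, in its cup. Handle: a bar 110 mm long (key x), 22 mm wide (key y), 30 mm high, on a round shank 19 mm across
- key: the same key; origin at the centre of the socket's mouth, axes as above. Socket: outside 44 mm square, 34 mm high, with a square opening 31.5 mm wide and 22 mm deep, sides parallel to key x and y. On a screw head it has about 0.14 rad of play each way and seats with its roof on the head's top
- holder_floor (a point): centre of the floor of the key's cup, 6 mm above the bench. Round grey cup fixed to the bench, 78 mm wide inside, rim 28 mm above this floor
- bottle: bystander: white plastic bottle, 64 mm across, 150 mm tall, standing; origin at the centre of its underside
- jar: bystander: amber jar, 68 mm across, 85 mm tall, standing; origin at the centre of its underside
- beaker: bystander: empty glass beaker, 72 mm across, 90 mm tall, standing; origin at the centre of its underside
- spanner: bystander: open-ended spanner, 170 mm long, lying flat; does not fit the screws; origin at the middle
- gasket: bystander: black rubber ring, 100 mm across, 8 mm thick, lying flat; origin at the centre of its underside
- mouse: bystander: black computer mouse, 100 x 58 x 26 mm; origin at the centre of its underside
- mug: bystander: white mug, 76 mm across, 90 mm tall; origin at the centre of its underside
There are look-alikes about, which are no part of the job. Leave any orange or red look-alike of the key alone.

How it is judged:
By the outcome, as a careful person would: the job done as asked, in the order asked, and still so for the second after the job is handed in, with the robot touching nothing.
It also fails if it takes over 72 s, if anything falls off the work surface, if the arm or the gripper's body presses on something with over 40 N, if the wrist force passes 120 N, or if a joint passes its speed limit or range.

## Working session

There is one attempt and no reset: what is moved stays moved. The work goes in short steps, Python scripts to look and compute and a tool call to move; the robot and the scene stay as the last step left them, time stands still between calls to the robot, and variables do not carry over. Pictures are saved under pics/ and viewed, at most 10 in all, crops included, and the job is handed in when it is done.

Besides the shell and the picture viewer there is one more tool, called by a JSON object that holds its "name" and its "arguments", one argument or row to a line. send_rows: Moves the arm, as the interface text tells. Its arguments: {"type":"object","properties":{"motion":{"type":"array"},"grip_force":{"type":"number"}},"required":["motion"]}

```bash
mkdir -p pics
cat > h.py <<'E'
from plant import *
import numpy as np, cv2
from scipy.spatial.transform import Rotation as R
def snap(n,f):
    s=snapshot(n); cv2.imwrite('pics/'+f+'.png',s['img'][:,:,::-1]); np.save('pics/'+f+'.npy',s,allow_pickle=True); return s
def load(f): return np.load('pics/'+f+'.npy',allow_pickle=True).item()
def foc(s): return 240/np.tan(np.radians(s['vertical_fov']/2))
def ray(s,u,v,fish=False):
    f=foc(s); a=np.array([u-s['cx'],v-s['cy']])
    if fish:
        r=np.hypot(*a); t=r/f; d=np.array([*(a/r*np.sin(t)),np.cos(t)])
    else: d=np.array([*(a/f),1.])
    d=np.array([d[0],-d[1],-d[2]]); E=np.array(s['extrinsics'])
    d=E[:3,:3]@d; return E[:3,3],d/np.linalg.norm(d)
def atz(s,u,v,z,fish=False):
    o,d=ray(s,u,v,fish); return o+d*(z-o[2])/d[2]
def proj(s,p,fish=False):
    E=np.array(s['extrinsics']); c=E[:3,:3].T@(np.array(p)-E[:3,3]); c=np.array([c[0],-c[1],-c[2]]); f=foc(s)
    if fish:
        h=np.hypot(c[0],c[1]); t=np.arctan2(h,c[2]); return np.array([s['cx'],s['cy']])+f*t*c[:2]/h
    return np.array([s['cx'],s['cy']])+f*c[:2]/c[2]
E
python3 - <<'E'
from h import *
for n in ['scene','top']:
    s=snap(n,n+'0'); print(n,s['vertical_fov'],s['cx'],s['cy'],np.round(s['extrinsics'],3).tolist())
print(get_state())
E
```

```text
scene 42.486193708821915 320.8122937320254 239.48218051621262 [[0.047, -0.69, 0.722, 1.526], [0.999, 0.033, -0.034, -0.004], [-0.001, 0.723, 0.691, 1.112], [0.0, 0.0, 0.0, 1.0]]
top 54.88987955983063 322.05175653636087 233.55546864023907 [[-0.024, 0.993, -0.118, 0.383], [-1.0, -0.026, -0.016, 0.026], [-0.019, 0.117, 0.993, 1.215], [0.0, 0.0, 0.0, 1.0]]
{'clock': 0.1, 'q': array([-1.26919709,  0.68991227, -0.19452452,  1.56621751,  0.15731022,
        0.90252989, -0.21512707]), 'qd': array([-1.67100944e-04, -1.71289962e-03, -3.93390799e-04, -4.22739741e-03,
       -3.27279694e-04,  1.48589224e-06,  5.70114136e-04]), 'joint_torque': array([-4.14838243e-03, -5.28496027e+01, -1.27164379e+00, -1.53837401e+01,
       -5.25308470e-02,  1.99674789e-03,  4.61638604e-05]), 'tool_pos': array([0.16527802, 0.60218047, 0.24898876]), 'eef_rot': array([ 1.33471940e-01,  9.91052239e-01, -8.35966356e-04, -4.72620189e-05]), 'contact_force': array([ 0.45029398,  0.48685522, -0.09854803]), 'moment': array([-0.0362568 ,  0.00366994,  0.0137044 ]), 'finger_force': 0.0, 'opening': 0.9998240090285575}
```

View pics/scene0.png

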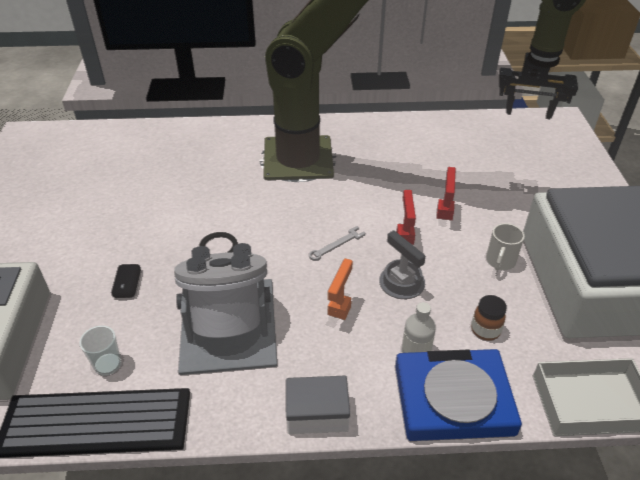

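View pics/top0.png

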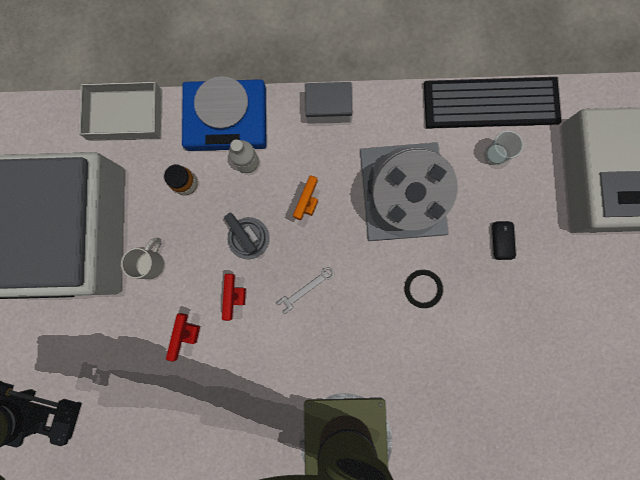

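The steel key stands in the round grey cup at top (245,237), scene (403,265). The look-alikes are orange at top (306,198) and red at top (233,296) and (183,336). The grey one in the cup fits the description. Next I'll enlarge it together with the cover.

Run:
```python
from h import *
a=cv2.imread('pics/top0.png'); 
A=cv2.resize(a[195:275,205:285],(400,400),interpolation=cv2.INTER_CUBIC)
B=cv2.resize(a[135:245,355:465],(400,400),interpolation=cv2.INTER_CUBIC)
cv2.imwrite('pics/c1.png',np.hstack([A,B]))
s=load('top0')
print('vessel face c', atz(s,415,192,.165), 'cup',atz(s,247,239,.034),'handle',atz(s,240,233,.122))
```

```text
vessel face c [ 0.5978205  -0.17307181  0.165     ] cup [0.51359245 0.23915664 0.034     ] handle [0.51869242 0.23999284 0.122     ]
```

View pics/c1.png

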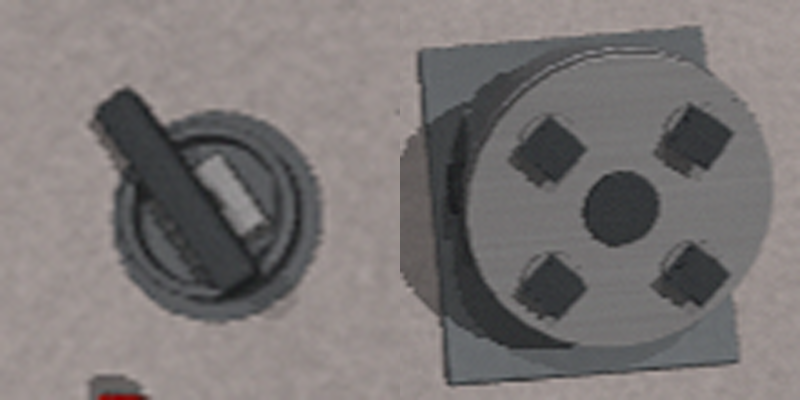

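The crop confirms a steel-grey T-key upright in the cup: the bar runs (229,215) to (253,252) at full scale. The cover has four square heads at about (396,176), (437,173), (435,211) and (396,213), and it leans towards the robot.

Run:
```python
from h import *
s=load('top0')
a=atz(s,228.6,214.6,.128);b=atz(s,252.6,251.6,.128);print('handle',a,b,(a+b)/2,np.linalg.norm(a-b))
d=a-b; print('ang',np.degrees(np.arctan2(d[1],d[0])))
c=[atz(s,205+x/5,195+y/5,.034) for x,y in [(112,215),(320,215),(215,110),(215,320)]]; print('cup',(c[0]+c[1])/2,(c[2]+c[3])/2)
P=[(418,50),(700,28),(738,362),(448,385)]
q=[atz(s,355+(x-400)/3.636,135+y/3.636,.01)[:2] for x,y in P];print('base',q,[np.linalg.norm(q[i]-q[i-1]) for i in range(4)])
e=q[0]-q[3];f=q[1]-q[2];print('yaw',np.degrees([np.arctan2(e[1],e[0]),np.arctan2(f[1],f[0])]),'mean',np.mean(q,0))
st=get_state();r=R.from_quat(st['eef_rot']).as_matrix();print(r.round(3))
g=(a+b)/2
for z in (.26,.105): print(r.T@(np.array([g[0],g[1],z])-st['tool_pos'])*100)
for d0 in (d,-d): print('rz',[np.arctan2(*(r.T@d0)[[1,0]])])
```

```text
handle [0.56294571 0.2660038  0.128     ] [0.4728637  0.20907325 0.128     ] [0.5179047  0.23753853 0.128     ] 0.10656386536420151
ang 32.2923077074693
cup [0.51610566 0.23608768 0.034     ] [0.51641082 0.23655668 0.034     ]
base [array([ 0.7515281 , -0.06122463]), array([ 0.76197966, -0.2688351 ]), array([ 0.51419792, -0.28283324]), array([ 0.50300774, -0.07442312])] [np.float64(0.2488705836695391), np.float64(0.20787337929533534), np.float64(0.24817683330469975), np.float64(0.20871032413390017)]
yaw [3.04002321 3.23342074] mean [ 0.63267835 -0.17182902]
[[-0.964  0.265 -0.   ]
 [ 0.265  0.964 -0.002]
 [-0.    -0.002 -1.   ]]
[-43.65321897 -25.83785575  -1.05233476]
[-43.65121207 -25.81197712  14.4476435 ]
rz [np.float64(2.310243275005698)]
rz [np.float64(-0.8313493785840953)]
```

{"name": "send_rows", "arguments": {
  "motion": [
    {"x": -4.2,"y": -2.5,"jaw": 8.8},
    {"x": -4.2,"y": -2.5,"jaw": 8.8},
    {"x": -4.2,"y": -2.5,"jaw": 8.8},
    {"x": -4.2,"y": -2.5,"jaw": 8.8},
    {"x": -4.2,"y": -2.5,"jaw": 8.8}
  ]
}}

```text
schema error: expected keys x, y, z, rx, ry, rz, jaw
```

{"name": "send_rows", "arguments": {
  "motion": [
    {"x": -4.2,"y": -2.5,"jaw": 8.8},
    {"x": -4.2,"y": -2.5,"jaw": 8.8},
    {"x": -4.2,"y": -2.5,"jaw": 8.8},
    {"x": -4.2,"y": -2.5,"jaw": 8.8},
    {"x": -4.2,"y": -2.5,"jaw": 8.8}
  ]
}}

```text
schema error: expected keys x, y, z, rx, ry, rz, jaw
```

{"name": "send_rows", "arguments": {
  "motion": [
    {"x": -1.65,"y": -0.8,"rz": -0.15,"jaw": 8.8},
    {"rz": -0.15,"jaw": 8.8},
    {"rz": -0.15,"jaw": 8.8},
    {"rz": -0.15,"z": 2,"jaw": 8.8},
    {"rz": -0.15,"z": 2,"jaw": 8.8}
  ]
}}

```text
schema error: expected keys x, y, z, rx, ry, rz, jaw
```

Run:
```python
from h import *
snap('wrist','w1')
st=get_state();r=R.from_quat(st['eef_rot']).as_matrix();print(st['clock'],st['q'].round(2),st['tool_pos'])
print(r.round(3))
g=np.array([.5170,.2370,.105])
print(r.T@(g-st['tool_pos'])*100)
d=np.array([-np.cos(.5636),-np.sin(.5636),0]); print(np.arctan2(*(r.T@d)[[1,0]]))
s=load('w1');print(s['vertical_fov'],s['cx'],s['cy'],proj(s,[.563,.266,.128],1),proj(s,[.4729,.2091,.128],1))
```

```text
0.15 [-1.27  0.69 -0.19  1.57  0.16  0.9  -0.22] [0.16528756 0.60228089 0.24908794]
[[-0.964  0.265 -0.   ]
 [ 0.265  0.964 -0.001]
 [-0.    -0.001 -1.   ]]
[-43.58007524 -25.90233512  14.44912126]
-0.8313314489899736
65.70646984690485 316.4039820649341 240.51181799345417 [169.56254381 542.64784175] [108.20326091 507.98092179]
```

View pics/w1.png

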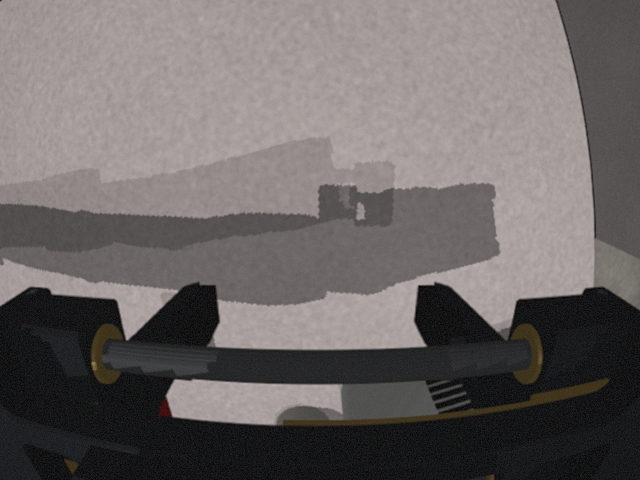

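The wrist picture only shows bare bench, because the rows were refused: every key is required. I'll resend them in full.

{"name": "send_rows", "arguments": {
  "motion": [
    {"x": -4.2,"y": -2.5,"z": 0,"rx": 0,"ry": 0,"rz": 0,"jaw": 8.8},
    {"x": -4.2,"y": -2.5,"z": 0,"rx": 0,"ry": 0,"rz": 0,"jaw": 8.8},
    {"x": -4.2,"y": -2.5,"z": 0,"rx": 0,"ry": 0,"rz": 0,"jaw": 8.8},
    {"x": -4.2,"y": -2.5,"z": 0,"rx": 0,"ry": 0,"rz": 0,"jaw": 8.8},
    {"x": -4.2,"y": -2.5,"z": 0,"rx": 0,"ry": 0,"rz": 0,"jaw": 8.8}
  ]
}}

```text
clock: 0.65
tool_pos: [0.3359, 0.425, 0.2496]
eef_rot: [0.133, 0.991, -0.0, 0.0]
contact_force: [-0.2, 0.8, 0.7]
opening: 1.0
finger_force: 0.0
```

{"name": "send_rows", "arguments": {
  "motion": [
    {"x": -4.2,"y": -2.5,"z": 0,"rx": 0,"ry": 0,"rz": 0,"jaw": 8.8},
    {"x": -4.2,"y": -2.5,"z": 0,"rx": 0,"ry": 0,"rz": 0,"jaw": 8.8},
    {"x": -4.2,"y": -2.5,"z": 0,"rx": 0,"ry": 0,"rz": 0,"jaw": 8.8},
    {"x": -4.2,"y": -2.5,"z": 0,"rx": 0,"ry": 0,"rz": 0,"jaw": 8.8},
    {"x": -4.2,"y": -2.5,"z": 0,"rx": 0,"ry": 0,"rz": 0,"jaw": 8.8}
  ]
}}

```text
clock: 1.15
tool_pos: [0.5053, 0.2488, 0.2496]
eef_rot: [0.133, 0.991, -0.0, -0.0]
contact_force: [1.2, -0.1, -0.2]
opening: 0.996
finger_force: 0.0
```

{"name": "send_rows", "arguments": {
  "motion": [
    {"x": -1.6,"y": -0.9,"z": 0,"rx": 0,"ry": 0,"rz": -0.15,"jaw": 8.8},
    {"x": 0,"y": 0,"z": 0,"rx": 0,"ry": 0,"rz": -0.15,"jaw": 8.8},
    {"x": 0,"y": 0,"z": 0,"rx": 0,"ry": 0,"rz": -0.15,"jaw": 8.8},
    {"x": 0,"y": 0,"z": 2,"rx": 0,"ry": 0,"rz": -0.15,"jaw": 8.8},
    {"x": 0,"y": 0,"z": 2,"rx": 0,"ry": 0,"rz": -0.15,"jaw": 8.8}
  ]
}}

```text
clock: 1.65
tool_pos: [0.5177, 0.2376, 0.2095]
eef_rot: [-0.242, 0.97, 0.0, 0.001]
contact_force: [-0.1, -0.5, -0.5]
opening: 0.997
finger_force: 0.0
```

Run:
```python
from h import *
snap('wrist','w2')
st=get_state();r=R.from_quat(st['eef_rot']).as_matrix();print(st['clock'],st['q'].round(2),st['tool_pos'])
print(r.round(3))
g=np.array([.5170,.2370,.105])
print(r.T@(g-st['tool_pos'])*100)
d=np.array([-np.cos(.5636),-np.sin(.5636),0]); print(np.arctan2(*(r.T@d)[[1,0]]))
s=load('w2');print(s['vertical_fov'],s['cx'],s['cy'],proj(s,[.563,.266,.128],1),proj(s,[.4729,.2091,.128],1))
```

```text
1.7 [-0.25  0.7  -0.45  1.78  0.41  0.77  1.16] [0.51588395 0.23606907 0.20601993]
[[-0.881 -0.474 -0.005]
 [-0.474  0.881 -0.002]
 [ 0.005  0.    -1.   ]]
[-0.1958609   0.02901055 10.10109793]
-0.07023414505614488
65.70646984690485 316.4039820649341 240.51181799345417 [319.70235421 331.67083419] [306.53174686 168.77195235]
```

View pics/w2.png

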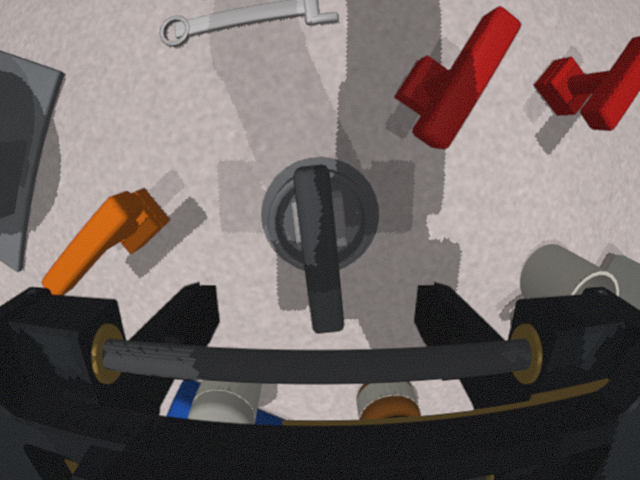

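The wrist picture shows the steel key in its cup, with the bar ends at (311,167) and (328,331), about 6 px right of where I predicted. Grasping it now.

Run:
```python
from h import *
s=load('w2');a=atz(s,311,169,.128,1);b=atz(s,328,330,.128,1);print(a,b,np.linalg.norm(a-b),np.degrees(np.arctan2(*(b-a)[[1,0]])))
c=[atz(s,u,v,.034,1) for u,v in [(262,213),(378,213),(320,157),(320,270)]];print('cup',(c[0]+c[1])/2,(c[2]+c[3])/2)
st=get_state();r=R.from_quat(st['eef_rot']).as_matrix();g=(a+b)/2;g[2]=.105;print(r.T@(g-st['tool_pos'])*100,np.arctan2(*(r.T@(a-b))[[1,0]]))
```

```text
[0.4718097  0.21144713 0.128     ] [0.55929411 0.27025472 0.128     ] 0.10541278007699491 33.90925114827163
cup [0.50932596 0.23856221 0.034     ] [0.51133945 0.23957703 0.034     ]
[-0.2506974   0.43675904 10.10081266] -0.09846261407190365
```

{"name": "send_rows", "arguments": {
  "motion": [
    {"x": -0.2,"y": 0.3,"z": 2,"rx": 0,"ry": 0,"rz": -0.09,"jaw": 8.8},
    {"x": 0,"y": 0,"z": 4,"rx": 0,"ry": 0,"rz": 0,"jaw": 6},
    {"x": 0,"y": 0,"z": 3.4,"rx": 0,"ry": 0,"rz": 0,"jaw": 4.5},
    {"x": 0,"y": 0,"z": 0.8,"rx": 0,"ry": 0,"rz": 0,"jaw": 3.5},
    {"x": 0,"y": 0,"z": 0,"rx": 0,"ry": 0,"rz": 0,"jaw": 1.5}
  ],
  "grip_force": 60
}}

```text
clock: 2.2
tool_pos: [0.5172, 0.241, 0.1071]
eef_rot: [-0.282, 0.96, -0.0, -0.001]
contact_force: [0.2, 0.3, 0.4]
opening: 0.655
finger_force: 0.0
```

{"name": "send_rows", "arguments": {
  "motion": [
    {"x": 0,"y": 0,"z": 0,"rx": 0,"ry": 0,"rz": 0,"jaw": 1},
    {"x": 0,"y": 0,"z": 0,"rx": 0,"ry": 0,"rz": 0,"jaw": 1},
    {"x": 0,"y": 0,"z": 0,"rx": 0,"ry": 0,"rz": 0,"jaw": 1},
    {"x": 0,"y": 0,"z": 0,"rx": 0,"ry": 0,"rz": 0,"jaw": 1},
    {"x": 0,"y": 0,"z": 0,"rx": 0,"ry": 0,"rz": 0,"jaw": 1}
  ]
}}

```text
clock: 2.7
tool_pos: [0.5181, 0.2411, 0.1084]
eef_rot: [-0.282, 0.959, -0.0, 0.001]
contact_force: [0.3, 0.2, 3.3]
opening: 0.245
finger_force: 59.8
```

Run:
```python
from h import *
st=get_state();print(st['tool_pos'],st['eef_rot'],st['q'].round(2),st['moment'],st['contact_force'],st['opening']*88.1)
```

```text
[0.51814753 0.24109378 0.10840462] [-2.81990720e-01  9.59416960e-01 -6.84540856e-05  5.70509243e-04] [-0.3   0.84 -0.37  1.84  0.54  0.56  1.12] [ 0.01349618  0.02888513 -0.01221018] [0.31788041 0.23914922 3.32725106] 21.584114572650986
```

```bash
cat >> h.py <<'E'
yaw=np.radians(3.1)
n=np.array([-.5*np.cos(yaw),-.5*np.sin(yaw),np.cos(np.pi/6)])
ex=np.array([np.cos(yaw)*np.cos(np.pi/6),np.sin(yaw)*np.cos(np.pi/6),.5]); ey=np.cross(n,ex)
def screw(c,ph,k,h=.029): a=ph+k*np.pi/2; return c+.064*(np.cos(a)*ex+np.sin(a)*ey)+h*n
def toolR(phi): # tool x at angle phi in cover plane, z=-n
    x=np.cos(phi)*ex+np.sin(phi)*ey; return np.array([x,np.cross(-n,x),-n]).T
def delta(st,pos,Rt): # tool-frame shift cm, rotvec of remaining turn
    r=R.from_quat(st['eef_rot']).as_matrix(); return r.T@(pos-st['tool_pos'])*100,(R.from_matrix(r.T@Rt)).as_rotvec()
E
python3 - <<'E'
from h import *
from scipy.optimize import least_squares
s=load('top0'); px=np.array([(550,150),(697,138),(692,275),(550,285)])
px=np.c_[355+(px[:,0]-400)/3.636,135+px[:,1]/3.636]
best=None
def res(p,h=.020):
    P=np.array([proj(s,screw(np.array([p[0],p[1],.165]),p[2],k,h)) for k in range(4)])
    return (P-px).ravel()
for ph in np.arange(0,6.3,.785):
    o=least_squares(res,[.598,-.173,ph]); 
    if best is None or o.cost<best.cost: best=o
print(best.x,best.cost,best.fun.round(1)); c=np.array([*best.x[:2],.165])
for k in range(4): print(k,screw(c,best.x[2],k))
st=get_state();r=R.from_quat(st['eef_rot']).as_matrix()
phi=np.arctan2(r[:,0]@ey,r[:,0]@ex);print('phi',phi)
Rt=toolR(phi); pos=c+n*(.029+.1024+.06); print(pos); print(delta(st,pos,Rt))
E
```

```text
[ 0.59973821 -0.17210284  3.3482546 ] 2698.5647127955035 [ 25.7  42.9   7.5  13.2 -24.8 -43.1  -7.4 -11.8]
0 [ 0.53180275 -0.18893375  0.15879565]
1 [ 0.60000319 -0.23481844  0.19668095]
2 [ 0.6387161  -0.15684021  0.22143382]
3 [ 0.57051566 -0.11095551  0.18354853]
phi -2.5602769591895482
[ 0.50417825 -0.17727818  0.33075726]
(array([ 23.78911265, -34.43771748, -22.24479913]), array([ 0.27299973, -0.44555916, -0.06226229]))
```

{"name": "send_rows", "arguments": {
  "motion": [
    {"x": 0,"y": 0,"z": -1,"rx": 0,"ry": 0,"rz": 0,"jaw": 1},
    {"x": 0,"y": 0,"z": -3,"rx": 0,"ry": 0,"rz": 0,"jaw": 1},
    {"x": 0,"y": 0,"z": -4.5,"rx": 0,"ry": 0,"rz": 0,"jaw": 1},
    {"x": 0,"y": 0,"z": -4.5,"rx": 0,"ry": 0,"rz": 0,"jaw": 1},
    {"x": 0,"y": 0,"z": -4.5,"rx": 0,"ry": 0,"rz": 0,"jaw": 1}
  ]
}}

```text
clock: 3.2
tool_pos: [0.5167, 0.2407, 0.2843]
eef_rot: [-0.282, 0.959, -0.0, -0.001]
contact_force: [1.9, 0.2, -5.2]
opening: 0.243
finger_force: 59.8
```

{"name": "send_rows", "arguments": {
  "motion": [
    {"x": 2.6,"y": -3.8,"z": -0.5,"rx": 0,"ry": 0,"rz": 0,"jaw": 1},
    {"x": 2.6,"y": -3.8,"z": -0.5,"rx": 0,"ry": 0,"rz": 0,"jaw": 1},
    {"x": 2.6,"y": -3.8,"z": -0.5,"rx": 0,"ry": 0,"rz": 0,"jaw": 1},
    {"x": 2.6,"y": -3.8,"z": -0.5,"rx": 0,"ry": 0,"rz": 0,"jaw": 1},
    {"x": 2.6,"y": -3.8,"z": -0.5,"rx": 0,"ry": 0,"rz": 0,"jaw": 1}
  ]
}}

```text
clock: 3.7
tool_pos: [0.51, 0.0091, 0.3079]
eef_rot: [-0.282, 0.959, 0.0, -0.001]
contact_force: [0.2, 0.6, -3.4]
opening: 0.239
finger_force: 59.8
```

{"name": "send_rows", "arguments": {
  "motion": [
    {"x": 2.6,"y": -3.8,"z": -0.5,"rx": 0,"ry": 0,"rz": 0,"jaw": 1},
    {"x": 2.6,"y": -3.8,"z": -0.5,"rx": 0,"ry": 0,"rz": 0,"jaw": 1},
    {"x": 2.6,"y": -3.8,"z": -0.5,"rx": 0,"ry": 0,"rz": 0,"jaw": 1},
    {"x": 2.6,"y": -3.8,"z": -0.5,"rx": 0,"ry": 0,"rz": 0,"jaw": 1},
    {"x": 0,"y": 0,"z": 0,"rx": 0.07,"ry": -0.11,"rz": -0.015,"jaw": 1}
  ]
}}

```text
clock: 4.2
tool_pos: [0.5074, -0.1817, 0.3274]
eef_rot: [-0.284, 0.957, -0.021, 0.063]
contact_force: [0.4, -0.2, -4.5]
opening: 0.244
finger_force: 59.8
```

{"name": "send_rows", "arguments": {
  "motion": [
    {"x": 0,"y": 0,"z": 0,"rx": 0.07,"ry": -0.11,"rz": -0.015,"jaw": 1},
    {"x": 0,"y": 0,"z": 0,"rx": 0.07,"ry": -0.11,"rz": -0.015,"jaw": 1},
    {"x": 0,"y": 0,"z": 0,"rx": 0.06,"ry": -0.11,"rz": -0.015,"jaw": 1},
    {"x": 0,"y": 0,"z": 0,"rx": 0,"ry": 0,"rz": 0,"jaw": 1},
    {"x": 0,"y": 0,"z": 0,"rx": 0,"ry": 0,"rz": 0,"jaw": 1}
  ]
}}

```text
clock: 4.7
tool_pos: [0.5052, -0.1733, 0.3273]
eef_rot: [-0.302, 0.919, -0.066, 0.244]
contact_force: [0.7, 0.8, -2.8]
opening: 0.248
finger_force: 59.8
```

Run:
```python
from h import *
from scipy.optimize import least_squares
s=load('top0'); px=np.array([(550,150),(697,138),(692,275),(550,285)])[::-1]
px=np.c_[355+(px[:,0]-400)/3.636,135+px[:,1]/3.636]
best=None
def res(p,h=.020):
    P=np.array([proj(s,screw(np.array([p[0],p[1],.165]),p[2],k,h)) for k in range(4)])
    return (P-px).ravel()
for ph in np.arange(0,6.3,.785):
    o=least_squares(res,[.598,-.173,ph]); 
    if best is None or o.cost<best.cost: best=o
print(best.x,best.cost,best.fun.round(1)); c=np.array([*best.x[:2],.165])
st=get_state();w=snap('wrist','w3')
for k in range(4): p=screw(c,best.x[2],k);print(k,p,proj(w,p,1))
r=R.from_quat(st['eef_rot']).as_matrix()
phi=np.arctan2(r[:,0]@ey,r[:,0]@ex);print('phi',phi,st['q'].round(2),st['tool_pos'])
print('tilt err',delta(st,c+n*(.029+.1024+.06),toolR(phi)))
```

```text
[ 0.60042489 -0.17158124  2.34693861] 0.2602324456194428 [-0.   0.3  0.2  0.3 -0.  -0.1 -0.2 -0.5]
0 [ 0.54470564 -0.1288602   0.16769772] [385.34781829 211.75539228]
1 [ 0.54887565 -0.21927278  0.16727886] [292.42028731 149.01299746]
2 [ 0.62718657 -0.21587058  0.21253175] [233.60924086 241.2820609 ]
3 [ 0.62301656 -0.12545799  0.21295062] [323.31298449 297.10654076]
phi -2.561296924975024 [ 0.82  0.39 -0.65  2.14  0.37  0.2   2.13] [ 0.50517225 -0.17334264  0.32727744]
tilt err (array([ 0.07961608, -0.3537986 , -0.3272219 ]), array([ 6.00905203e-03, -1.08645336e-02, -3.26431933e-05]))
```

View pics/w3.png

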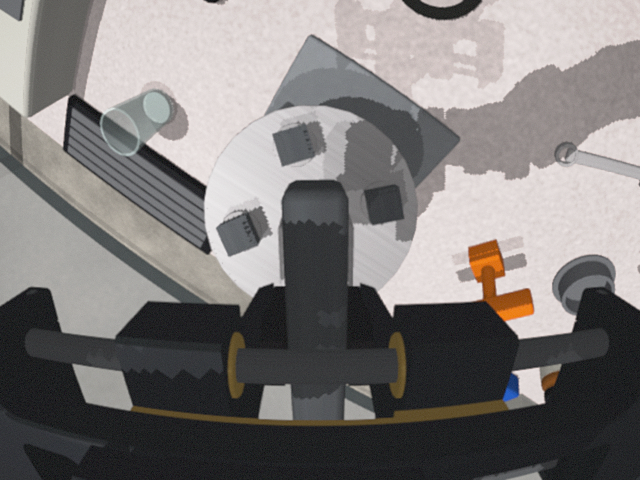

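Run:
```python
import cv2
a=cv2.imread('pics/w3.png')[105:275,200:425]
cv2.imwrite('pics/c2.png',cv2.resize(a,(788,595),interpolation=cv2.INTER_CUBIC))
```

```text
(no output)
```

View pics/c2.png

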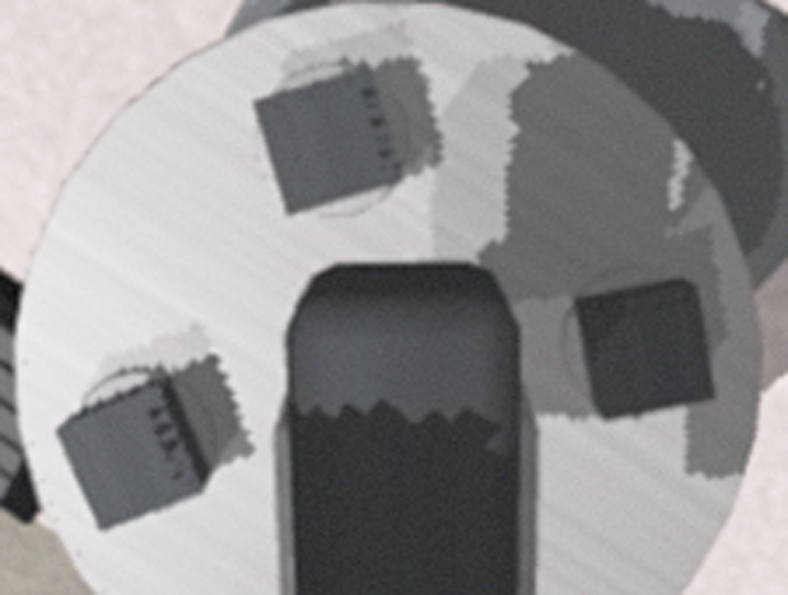

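Run:
```python
from h import *
from scipy.optimize import least_squares
w=load('w3'); cr=lambda p:np.array(p)/3.5+[200,105]
H=[[(577,297),(693,280),(714,400),(604,418)],[(256,100),(365,68),(402,178),(288,214)],[(58,430),(165,372),(208,487),(103,528)]]
px=[cr(np.mean(h,0)) for h in H]
def res(p): return np.concatenate([proj(w,screw(np.array([p[0],p[1],.165]),p[2],k,.021),1)-px[k] for k in range(3)])
o=least_squares(res,[.6,-.1716,2.347]);print(o.x,o.fun.round(1))
c=np.array([*o.x[:2],.165])
for k,h in enumerate(H):
    q=[]
    for p in h:
        a,d=ray(w,*cr(p),True); q.append(a+d*((c+.021*n-a)@n)/(d@n))
    q=np.array(q); e=np.roll(q,-1,0)-q
    print(k,'len',np.linalg.norm(e,axis=1).round(4),'ang mod pi/2',(np.arctan2(e@ey,e@ex)%(np.pi/2)).round(3))
st=get_state();r=R.from_quat(st['eef_rot']).as_matrix();T=st['tool_pos']
for z in(-.02,.01):
  for y in (-.011,.011): print('bar end',z,y,(proj(w,T+r@[.055,y,z],1)-[200,105])*3.5)
```

```text
[ 0.59572718 -0.17270759  2.35942948] [ 1.1  0.3  0.1 -0.8 -1.5  1.1]
0 len [0.028  0.0297 0.0273 0.03  ] ang mod pi/2 [0.741 0.803 0.749 0.828]
1 len [0.0259 0.0268 0.0275 0.0275] ang mod pi/2 [0.856 0.9   0.882 0.842]
2 len [0.0307 0.0299 0.0288 0.0268] ang mod pi/2 [1.054 0.897 0.954 0.954]
bar end -0.02 -0.011 [253.58548448 321.00481879]
bar end -0.02 0.011 [498.94325397 320.38240055]
bar end 0.01 -0.011 [283.83900131 278.11660066]
bar end 0.01 0.011 [479.89954414 277.61691481]
```

```bash
cat >> h.py <<'E'
C=np.array([.5985,-.173,.165]);PH=2.353
def plan(k,ang,up,dx=.001,c=C,quiet=False):
    st=get_state();r=R.from_quat(st['eef_rot']).as_matrix();phi=np.arctan2(r[:,0]@ey,r[:,0]@ex)
    t=ang+np.pi/2*np.round((phi-ang)/(np.pi/2)); Rt=toolR(t)
    pos=screw(c,PH,k)+n*(.0804+up)-Rt[:,0]*dx
    a,b=delta(st,pos,Rt); m=r.T@st['moment']; f=r.T@st['contact_force']
    print('clk %.2f'%st['clock'],'shift cm',a.round(2),'rot',b.round(3),'phi',round(phi,3),'q567',st['q'][4:].round(2),'tool F',f.round(1),'M',m.round(2))
E
python3 -c "
from h import *
plan(0,.78,.032)"
```

```text
clk 4.75 shift cm [1.61 6.   4.6 ] rot [ 0.005 -0.008 -0.199] phi -2.56 q567 [0.37 0.2  2.13] tool F [1.  1.1 3.2] M [-0.55  0.69  0.03]
```

{"name": "send_rows", "arguments": {
  "motion": [
    {"x": 0.8,"y": 3,"z": 1.5,"rx": 0.005,"ry": -0.01,"rz": 0,"jaw": 1},
    {"x": 0.8,"y": 3,"z": 2,"rx": 0,"ry": 0,"rz": -0.1,"jaw": 1},
    {"x": 0,"y": 0,"z": 1.1,"rx": 0,"ry": 0,"rz": -0.1,"jaw": 1},
    {"x": 0,"y": 0,"z": 0,"rx": 0,"ry": 0,"rz": 0,"jaw": 1},
    {"x": 0,"y": 0,"z": 0,"rx": 0,"ry": 0,"rz": 0,"jaw": 1}
  ]
}}

```text
clock: 5.25
tool_pos: [0.4883, -0.1443, 0.2828]
eef_rot: [-0.358, 0.902, -0.069, 0.233]
contact_force: [-0.3, -0.8, -3.4]
opening: 0.247
finger_force: 59.8
```

```bash
python3 -c "
from h import *
w=snap('wrist','w4');plan(0,.78,0)
for k in (0,1,2):print(proj(w,screw(C,PH,k,.021),1))"
```

```text
clk 5.30 shift cm [-0.13  1.32  4.76] rot [ 0.034 -0.013 -0.083] phi -2.445 q567 [0.75 0.05 1.83] tool F [0.9 1.3 4.2] M [-0.65  0.66  0.06]
[327.30563256 233.9229764 ]
[232.97957226 157.49858962]
[166.14871696 248.84544193]
```

View pics/w4.png

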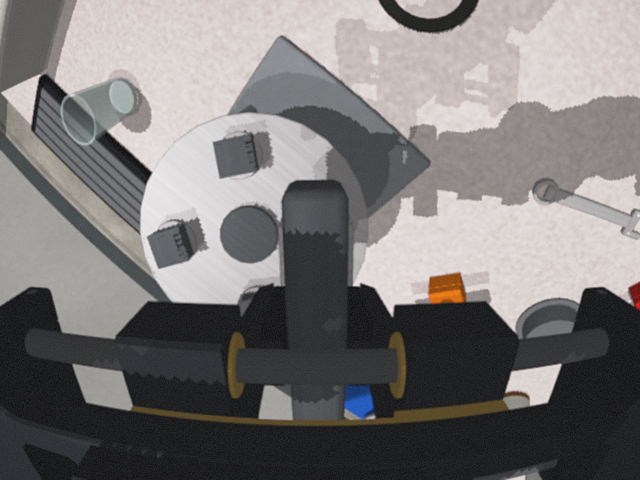

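The picture shows heads 1 and 2 at (237,156) and (173,244), and the plug at (249,235). This is consistent with the model once the camera's bias is allowed for. The arm stalled with q6 near its limit, so I'll send the remainder slowly.

{"name": "send_rows", "arguments": {
  "motion": [
    {"x": 0,"y": 0.3,"z": 0.3,"rx": 0.007,"ry": -0.003,"rz": -0.02,"jaw": 1},
    {"x": 0,"y": 0.3,"z": 0.3,"rx": 0.007,"ry": -0.003,"rz": -0.02,"jaw": 1},
    {"x": 0,"y": 0.3,"z": 0.3,"rx": 0.007,"ry": -0.003,"rz": -0.02,"jaw": 1},
    {"x": 0,"y": 0.3,"z": 0.3,"rx": 0.007,"ry": -0.003,"rz": -0.02,"jaw": 1},
    {"x": -0.1,"y": 0.2,"z": 0.3,"rx": 0.006,"ry": 0,"rz": 0,"jaw": 1}
  ]
}}

```text
clock: 5.8
tool_pos: [0.4862, -0.1386, 0.2732]
eef_rot: [-0.378, 0.892, -0.083, 0.235]
contact_force: [-0.5, 0.8, -4.4]
opening: 0.245
finger_force: 59.8
```

```bash
python3 -c "
from h import *
plan(0,.78,0.032);print(get_state()['q'].round(3))"
```

```text
clk 5.80 shift cm [-0.18  0.61  0.75] rot [ 0.017 -0.012 -0.033] phi -2.394 q567 [1.72 0.16 0.9 ] tool F [1.3 2.3 3.6] M [-0.75  0.7   0.02]
[ 0.76   0.464 -0.683  2.295  1.719  0.161  0.897]
```

{"name": "send_rows", "arguments": {
  "motion": [
    {"x": -0.1,"y": 0.2,"z": 0.3,"rx": 0.006,"ry": -0.004,"rz": -0.01,"jaw": 1},
    {"x": -0.1,"y": 0.2,"z": 0.3,"rx": 0.006,"ry": -0.004,"rz": -0.01,"jaw": 1},
    {"x": 0,"y": 0.2,"z": 0.2,"rx": 0.005,"ry": -0.004,"rz": -0.013,"jaw": 1},
    {"x": 0,"y": 0,"z": 0,"rx": 0,"ry": 0,"rz": 0,"jaw": 1},
    {"x": 0,"y": 0,"z": 0,"rx": 0,"ry": 0,"rz": 0,"jaw": 1}
  ]
}}

```text
clock: 6.3
tool_pos: [0.4869, -0.1326, 0.2644]
eef_rot: [-0.391, 0.883, -0.091, 0.241]
contact_force: [-0.3, 0.0, -4.8]
opening: 0.243
finger_force: 59.8
```

```bash
python3 -c "
from h import *
plan(0,.78,0.0);print(get_state()['q'].round(3))"
```

```text
clk 6.30 shift cm [-0.02 -0.06  3.13] rot [ 0.002 -0.001 -0.   ] phi -2.362 q567 [1.88 0.28 0.76] tool F [1.9 1.9 4. ] M [-0.73  0.67  0.05]
[ 0.835  0.52  -0.835  2.325  1.882  0.277  0.755]
```

Aligned above screw 0. Inserting.

{"name": "send_rows", "arguments": {
  "motion": [
    {"x": 0,"y": 0,"z": 0.8,"rx": 0,"ry": 0,"rz": 0,"jaw": 1},
    {"x": 0,"y": 0,"z": 0.6,"rx": 0,"ry": 0,"rz": 0,"jaw": 1},
    {"x": 0,"y": 0,"z": 0.4,"rx": 0,"ry": 0,"rz": 0,"jaw": 1},
    {"x": 0,"y": 0,"z": 0.3,"rx": 0,"ry": 0,"rz": 0,"jaw": 1},
    {"x": 0,"y": 0,"z": 0.3,"rx": 0,"ry": 0,"rz": 0,"jaw": 1}
  ]
}}

```text
clock: 6.8
tool_pos: [0.4987, -0.1315, 0.243]
eef_rot: [-0.392, 0.883, -0.091, 0.241]
contact_force: [0.3, -0.1, -4.2]
opening: 0.244
finger_force: 59.8
```

```bash
python3 -c "
from h import *
plan(0,.78,0.0)"
```

```text
clk 6.80 shift cm [-0.02 -0.12  0.69] rot [ 0.003 -0.001  0.001] phi -2.36 q567 [1.95 0.37 0.69] tool F [1.4 1.2 3.8] M [-0.54  0.67  0.01]
```

{"name": "send_rows", "arguments": {
  "motion": [
    {"x": 0,"y": 0,"z": 0.25,"rx": 0,"ry": 0,"rz": 0,"jaw": 1},
    {"x": 0,"y": 0,"z": 0.2,"rx": 0,"ry": 0,"rz": 0.05,"jaw": 1},
    {"x": 0,"y": 0,"z": 0.15,"rx": 0,"ry": 0,"rz": 0.05,"jaw": 1},
    {"x": 0,"y": 0,"z": 0.1,"rx": 0,"ry": 0,"rz": 0.05,"jaw": 1},
    {"x": 0,"y": 0,"z": 0,"rx": 0,"ry": 0,"rz": 0.05,"jaw": 1}
  ]
}}

```text
clock: 7.3
tool_pos: [0.5023, -0.132, 0.2371]
eef_rot: [-0.301, 0.918, -0.067, 0.249]
contact_force: [1.5, -0.7, -3.4]
opening: 0.244
finger_force: 59.8
```

```bash
python3 -c "
from h import *
plan(0,.78,0.0)"
```

```text
clk 7.30 shift cm [-0.06 -0.05 -0.  ] rot [ 0.002 -0.002 -0.201] phi -2.562 q567 [1.93 0.42 0.52] tool F [ 0.8 -0.4  3.7] M [-0.04  0.7   0.02]
```

{"name": "send_rows", "arguments": {
  "motion": [
    {"x": 0,"y": 0,"z": 0,"rx": 0,"ry": 0,"rz": 0.03,"jaw": 1},
    {"x": 0,"y": 0,"z": 0,"rx": 0,"ry": 0,"rz": 0.03,"jaw": 1},
    {"x": 0,"y": 0,"z": 0,"rx": 0,"ry": 0,"rz": 0.03,"jaw": 1},
    {"x": 0,"y": 0,"z": 0,"rx": 0,"ry": 0,"rz": 0.01,"jaw": 1},
    {"x": 0,"y": 0,"z": 0,"rx": 0,"ry": 0,"rz": 0,"jaw": 1}
  ]
}}

```text
clock: 7.8
tool_pos: [0.5022, -0.1319, 0.2371]
eef_rot: [-0.256, 0.932, -0.054, 0.252]
contact_force: [2.9, -4.0, -3.9]
opening: 0.243
finger_force: 59.9
```

```bash
python3 -c "
from h import *
plan(0,.78,0.0)"
```

```text
clk 7.80 shift cm [-0.07 -0.05  0.  ] rot [ 0.002 -0.002 -0.299] phi -2.66 q567 [1.91 0.44 0.44] tool F [ 1.6 -3.8  4.7] M [ 0.75  0.68 -0.02]
```

{"name": "send_rows", "arguments": {
  "motion": [
    {"x": 0,"y": 0,"z": 0,"rx": 0,"ry": 0,"rz": 0.03,"jaw": 1},
    {"x": 0,"y": 0,"z": 0,"rx": 0,"ry": 0,"rz": 0.03,"jaw": 1},
    {"x": 0,"y": 0,"z": 0,"rx": 0,"ry": 0,"rz": 0.03,"jaw": 1},
    {"x": 0,"y": 0,"z": 0,"rx": 0,"ry": 0,"rz": 0.01,"jaw": 1},
    {"x": 0,"y": 0,"z": 0,"rx": 0,"ry": 0,"rz": 0,"jaw": 1}
  ]
}}

```text
clock: 8.3
tool_pos: [0.502, -0.1326, 0.237]
eef_rot: [-0.208, 0.944, -0.042, 0.254]
contact_force: [2.4, -6.3, -2.5]
opening: 0.244
finger_force: 60.1
```

```bash
python3 -c "
from h import *
plan(0,.78,0.0)"
```

```text
clk 8.30 shift cm [-0.12  0.01  0.01] rot [ 0.    -0.003 -0.4  ] phi -2.761 q567 [1.89 0.46 0.36] tool F [ 1.8 -6.1  3.2] M [ 1.3   0.84 -0.32]
```

{"name": "send_rows", "arguments": {
  "motion": [
    {"x": 0,"y": 0,"z": 0,"rx": 0,"ry": 0,"rz": 0.03,"jaw": 1},
    {"x": 0,"y": 0,"z": 0,"rx": 0,"ry": 0,"rz": 0.02,"jaw": 1},
    {"x": 0,"y": 0,"z": 0,"rx": 0,"ry": 0,"rz": 0,"jaw": 1},
    {"x": 0,"y": 0,"z": 0,"rx": 0,"ry": 0,"rz": 0,"jaw": 1},
    {"x": 0,"y": 0,"z": 0,"rx": 0,"ry": 0,"rz": 0,"jaw": 1}
  ]
}}

```text
clock: 8.8
tool_pos: [0.502, -0.1326, 0.237]
eef_rot: [-0.184, 0.949, -0.036, 0.255]
contact_force: [1.2, -4.3, -3.4]
opening: 0.245
finger_force: 60.1
```

```bash
python3 -c "
from h import *
plan(0,.78,0.0)"
```

```text
clk 8.80 shift cm [-0.13  0.01  0.01] rot [ 0.    -0.003 -0.45 ] phi -2.811 q567 [1.88 0.47 0.32] tool F [ 2.2 -3.8  3.5] M [ 1.36  0.75 -0.23]
```

Screw 0 has bitten (Mz from -0.02 to -0.32). Now back off to mid-play, lift, and plan the opposite screw.

{"name": "send_rows", "arguments": {
  "motion": [
    {"x": 0,"y": 0,"z": -0.1,"rx": 0,"ry": 0,"rz": -0.12,"jaw": 1},
    {"x": 0,"y": 0,"z": -0.5,"rx": 0,"ry": 0,"rz": 0,"jaw": 1},
    {"x": 0,"y": 0,"z": -0.8,"rx": 0,"ry": 0,"rz": 0,"jaw": 1},
    {"x": 0,"y": 0,"z": -1,"rx": 0,"ry": 0,"rz": 0,"jaw": 1},
    {"x": 0,"y": 0,"z": -0.8,"rx": 0,"ry": 0,"rz": 0,"jaw": 1}
  ]
}}

```text
clock: 9.3
tool_pos: [0.4844, -0.1298, 0.2645]
eef_rot: [-0.242, 0.936, -0.047, 0.252]
contact_force: [-0.9, 0.4, -4.1]
opening: 0.25
finger_force: 59.8
```

```bash
python3 -c "
from h import *
plan(2,.95,0.032)
s=load('top0')
a=s['img'][135:245,355:465];
g=cv2.resize(cv2.cvtColor(a,cv2.COLOR_RGB2GRAY),None,fx=4,fy=4,interpolation=cv2.INTER_CUBIC)
px=[(550,285),(692,275),(697,138),(550,150)]
m=(g<82).astype(np.uint8)
cs,_=cv2.findContours(m,cv2.RETR_LIST,cv2.CHAIN_APPROX_NONE)
for c in cs:
    r=cv2.minAreaRect(c)
    if 800<cv2.contourArea(c)<12000:
        b=np.array(cv2.boxPoints(r))/4+[355,135]; q=[]
        for p in b:
            o,d=ray(s,*p); q.append(o+d*((C+.023*n-o)@n)/(d@n))
        e=np.roll(q,-1,0)-q; print((b.mean(0)-[355,135])*3.636+[400,0],np.linalg.norm(e,axis=1).round(3),(np.arctan2(e@ey,e@ex)%(np.pi/2)).round(2))
"
```

```text
clk 9.30 shift cm [ -4.25 -12.48  -0.05] rot [ 0.009  0.001 -0.5  ] phi -2.691 q567 [1.79 0.33 0.51] tool F [2.4 1.6 3.1] M [-0.45  0.89  0.06]
[548.70438682 289.2729386 ] [0.038 0.038 0.038 0.038] [0.82 0.76 0.83 0.75]
[690.13048001 279.09559506] [0.04  0.037 0.04  0.037] [0.83 0.77 0.84 0.76]
[620.07810152 208.94910699] [0.048 0.047 0.048 0.048] [1.07 1.   1.09 0.99]
[546.32722372 153.53098041] [0.038 0.036 0.038 0.036] [0.79 0.76 0.8  0.75]
[692.43196881 143.04555286] [0.04  0.036 0.04  0.037] [0.89 0.84 0.9  0.83]
```

{"name": "send_rows", "arguments": {
  "motion": [
    {"x": -0.9,"y": -2.5,"z": 0,"rx": 0,"ry": 0,"rz": 0,"jaw": 1},
    {"x": -0.9,"y": -2.5,"z": 0,"rx": 0,"ry": 0,"rz": 0,"jaw": 1},
    {"x": -0.85,"y": -2.5,"z": 0,"rx": 0,"ry": 0,"rz": 0,"jaw": 1},
    {"x": -0.8,"y": -2.5,"z": 0,"rx": 0,"ry": 0,"rz": 0,"jaw": 1},
    {"x": -0.8,"y": -2.5,"z": 0,"rx": 0.009,"ry": 0,"rz": 0,"jaw": 1}
  ]
}}

```text
clock: 9.8
tool_pos: [0.557, -0.2074, 0.3021]
eef_rot: [-0.241, 0.936, -0.053, 0.25]
contact_force: [0.4, 0.7, -4.3]
opening: 0.243
finger_force: 59.8
```

{"name": "send_rows", "arguments": {
  "motion": [
    {"x": 0,"y": 0,"z": 0,"rx": 0,"ry": 0,"rz": -0.12,"jaw": 1},
    {"x": 0,"y": 0,"z": 0,"rx": 0,"ry": 0,"rz": -0.12,"jaw": 1},
    {"x": 0,"y": 0,"z": 0,"rx": 0,"ry": 0,"rz": -0.12,"jaw": 1},
    {"x": 0,"y": 0,"z": 0,"rx": 0,"ry": 0,"rz": -0.1,"jaw": 1},
    {"x": 0,"y": 0,"z": 0,"rx": 0,"ry": 0,"rz": 0,"jaw": 1}
  ]
}}

```text
clock: 10.3
tool_pos: [0.5566, -0.2073, 0.3015]
eef_rot: [-0.448, 0.857, -0.109, 0.232]
contact_force: [0.7, 0.1, -4.4]
opening: 0.246
finger_force: 59.8
```

```bash
python3 -c "
from h import *
plan(2,.91,0.0)"
```

```text
clk 10.30 shift cm [ 0.04 -1.99  3.07] rot [ 0.001 -0.008  0.001] phi -2.231 q567 [1.12 0.45 1.8 ] tool F [0.9 1.3 4.2] M [-0.82  0.48  0.01]
```

{"name": "send_rows", "arguments": {
  "motion": [
    {"x": 0,"y": -2,"z": 0,"rx": 0,"ry": -0.008,"rz": 0,"jaw": 1},
    {"x": 0,"y": 0,"z": 0.5,"rx": 0,"ry": 0,"rz": 0,"jaw": 1},
    {"x": 0,"y": 0,"z": 0.6,"rx": 0,"ry": 0,"rz": 0,"jaw": 1},
    {"x": 0,"y": 0,"z": 0.4,"rx": 0,"ry": 0,"rz": 0,"jaw": 1},
    {"x": 0,"y": 0,"z": 0.3,"rx": 0,"ry": 0,"rz": 0,"jaw": 1}
  ]
}}

```text
clock: 10.8
tool_pos: [0.5803, -0.2192, 0.2937]
eef_rot: [-0.449, 0.856, -0.108, 0.234]
contact_force: [0.8, 0.8, -5.2]
opening: 0.241
finger_force: 59.8
```

```bash
python3 -c "
from h import *
plan(2,.91,0.0)"
```

```text
clk 10.80 shift cm [-0.    0.09  1.24] rot [-0.    -0.003  0.002] phi -2.23 q567 [1.12 0.47 1.84] tool F [0.6 1.9 4.9] M [-0.84  0.52  0.03]
```

{"name": "send_rows", "arguments": {
  "motion": [
    {"x": 0,"y": 0,"z": 0.4,"rx": 0,"ry": 0,"rz": 0,"jaw": 1},
    {"x": 0,"y": 0,"z": 0.4,"rx": 0,"ry": 0,"rz": 0,"jaw": 1},
    {"x": 0,"y": 0,"z": 0.3,"rx": 0,"ry": 0,"rz": 0,"jaw": 1},
    {"x": 0,"y": 0,"z": 0.15,"rx": 0,"ry": 0,"rz": 0.05,"jaw": 1},
    {"x": 0,"y": 0,"z": 0,"rx": 0,"ry": 0,"rz": 0.05,"jaw": 1}
  ]
}}

```text
clock: 11.3
tool_pos: [0.5865, -0.2195, 0.2831]
eef_rot: [-0.404, 0.878, -0.096, 0.239]
contact_force: [-1.7, 1.1, -5.3]
opening: 0.248
finger_force: 59.8
```

```bash
python3 -c "
from h import *
plan(2,.91,0.0)"
```

```text
clk 11.30 shift cm [-0.03  0.14  0.01] rot [-0.    -0.003 -0.1  ] phi -2.332 q567 [1.14 0.44 1.72] tool F [2.  3.8 3.8] M [-1.3   0.83  0.04]
```

{"name": "send_rows", "arguments": {
  "motion": [
    {"x": 0,"y": 0,"z": 0,"rx": 0,"ry": 0,"rz": 0.05,"jaw": 1},
    {"x": 0,"y": 0,"z": 0,"rx": 0,"ry": 0,"rz": 0.05,"jaw": 1},
    {"x": 0,"y": 0,"z": 0,"rx": 0,"ry": 0,"rz": 0.04,"jaw": 1},
    {"x": 0,"y": 0,"z": 0,"rx": 0,"ry": 0,"rz": 0.01,"jaw": 1},
    {"x": 0,"y": 0,"z": 0,"rx": 0,"ry": 0,"rz": 0,"jaw": 1}
  ]
}}

```text
clock: 11.8
tool_pos: [0.5865, -0.2196, 0.2833]
eef_rot: [-0.338, 0.905, -0.079, 0.246]
contact_force: [-0.8, 1.5, -6.6]
opening: 0.244
finger_force: 59.8
```

```bash
python3 -c "
from h import *
plan(2,.91,0.0)"
```

```text
clk 11.80 shift cm [-0.01  0.15  0.03] rot [-0.001 -0.003 -0.248] phi -2.479 q567 [1.11 0.42 1.59] tool F [2.2 3.6 5.3] M [-1.33  1.01  0.03]
```

{"name": "send_rows", "arguments": {
  "motion": [
    {"x": 0,"y": 0,"z": 0,"rx": 0,"ry": 0,"rz": 0.03,"jaw": 1},
    {"x": 0,"y": 0,"z": 0,"rx": 0,"ry": 0,"rz": 0.03,"jaw": 1},
    {"x": 0,"y": 0,"z": 0,"rx": 0,"ry": 0,"rz": 0.03,"jaw": 1},
    {"x": 0,"y": 0,"z": 0,"rx": 0,"ry": 0,"rz": 0.01,"jaw": 1},
    {"x": 0,"y": 0,"z": 0,"rx": 0,"ry": 0,"rz": 0,"jaw": 1}
  ]
}}

```text
clock: 12.3
tool_pos: [0.587, -0.2197, 0.2838]
eef_rot: [-0.292, 0.921, -0.066, 0.25]
contact_force: [-2.3, 2.5, -6.6]
opening: 0.243
finger_force: 59.8
```

```bash
python3 -c "
from h import *
plan(2,.91,0.0)"
```

```text
clk 12.30 shift cm [0.05 0.2  0.05] rot [-0.002 -0.002 -0.348] phi -2.58 q567 [1.09 0.4  1.51] tool F [2.9 5.  4.6] M [-1.44  1.26 -0.02]
```

{"name": "send_rows", "arguments": {
  "motion": [
    {"x": 0,"y": 0,"z": 0,"rx": 0,"ry": 0,"rz": 0.03,"jaw": 1},
    {"x": 0,"y": 0,"z": 0,"rx": 0,"ry": 0,"rz": 0.03,"jaw": 1},
    {"x": 0,"y": 0,"z": 0,"rx": 0,"ry": 0,"rz": 0.02,"jaw": 1},
    {"x": 0,"y": 0,"z": 0,"rx": 0,"ry": 0,"rz": 0,"jaw": 1},
    {"x": 0,"y": 0,"z": 0,"rx": 0,"ry": 0,"rz": 0,"jaw": 1}
  ]
}}

```text
clock: 12.8
tool_pos: [0.587, -0.2198, 0.2838]
eef_rot: [-0.255, 0.932, -0.056, 0.252]
contact_force: [-2.0, 2.5, -6.4]
opening: 0.241
finger_force: 59.8
```

```bash
python3 -c "
from h import *
plan(2,.91,0.0)"
```

```text
clk 12.80 shift cm [0.07 0.2  0.05] rot [-0.002 -0.002 -0.428] phi -2.66 q567 [1.08 0.39 1.44] tool F [3.1 4.5 4.6] M [-1.53  1.46 -0.01]
```

{"name": "send_rows", "arguments": {
  "motion": [
    {"x": 0,"y": 0,"z": 0,"rx": 0,"ry": 0,"rz": 0.03,"jaw": 1},
    {"x": 0,"y": 0,"z": 0,"rx": 0,"ry": 0,"rz": 0.03,"jaw": 1},
    {"x": 0,"y": 0,"z": 0,"rx": 0,"ry": 0,"rz": 0.02,"jaw": 1},
    {"x": 0,"y": 0,"z": 0,"rx": 0,"ry": 0,"rz": 0,"jaw": 1},
    {"x": 0,"y": 0,"z": 0,"rx": 0,"ry": 0,"rz": 0,"jaw": 1}
  ]
}}

```text
clock: 13.3
tool_pos: [0.5866, -0.2196, 0.2835]
eef_rot: [-0.218, 0.941, -0.046, 0.254]
contact_force: [-5.2, 1.9, -6.7]
opening: 0.241
finger_force: 59.9
```

```bash
python3 -c "
from h import *
plan(2,.91,0.0)"
```

```text
clk 13.30 shift cm [0.04 0.16 0.04] rot [-0.002 -0.003 -0.508] phi -2.74 q567 [1.06 0.38 1.38] tool F [6.3 5.1 3.2] M [-1.84  1.9  -0.13]
```

{"name": "send_rows", "arguments": {
  "motion": [
    {"x": 0,"y": 0,"z": 0,"rx": 0,"ry": 0,"rz": 0.03,"jaw": 1},
    {"x": 0,"y": 0,"z": 0,"rx": 0,"ry": 0,"rz": 0.03,"jaw": 1},
    {"x": 0,"y": 0,"z": 0,"rx": 0,"ry": 0,"rz": 0,"jaw": 1},
    {"x": 0,"y": 0,"z": 0,"rx": 0,"ry": 0,"rz": 0,"jaw": 1},
    {"x": 0,"y": 0,"z": 0,"rx": 0,"ry": 0,"rz": 0,"jaw": 1}
  ]
}}

```text
clock: 13.8
tool_pos: [0.5867, -0.2196, 0.2836]
eef_rot: [-0.19, 0.947, -0.039, 0.255]
contact_force: [-4.1, 2.9, -7.1]
opening: 0.245
finger_force: 59.9
```

```bash
python3 -c "
from h import *
plan(2,.91,0.0)"
```

```text
clk 13.80 shift cm [0.07 0.16 0.04] rot [-0.002 -0.003 -0.567] phi -2.799 q567 [1.04 0.37 1.33] tool F [5.5 5.3 4.2] M [-1.73  2.05 -0.26]
```

{"name": "send_rows", "arguments": {
  "motion": [
    {"x": 0,"y": 0,"z": 0,"rx": 0,"ry": 0,"rz": 0,"jaw": 1},
    {"x": 0,"y": 0,"z": 0,"rx": 0,"ry": 0,"rz": 0,"jaw": 1},
    {"x": 0,"y": 0,"z": 0,"rx": 0,"ry": 0,"rz": 0,"jaw": 1},
    {"x": 0,"y": 0,"z": 0,"rx": 0,"ry": 0,"rz": 0.03,"jaw": 1},
    {"x": 0,"y": 0,"z": 0,"rx": 0,"ry": 0,"rz": 0.03,"jaw": 1}
  ]
}}

```text
clock: 14.3
tool_pos: [0.5867, -0.2196, 0.2836]
eef_rot: [-0.161, 0.953, -0.031, 0.257]
contact_force: [-4.1, 3.2, -6.3]
opening: 0.244
finger_force: 60.0
```

```bash
python3 -c "
from h import *
plan(2,.91,0.0)"
```

```text
clk 14.30 shift cm [0.08 0.16 0.04] rot [-0.002 -0.002 -0.628] phi -2.86 q567 [1.03 0.36 1.28] tool F [5.3 5.1 3.5] M [-1.58  2.04 -0.31]
```

Screw 2 has bitten. Back off, lift, and head to screw 1.

{"name": "send_rows", "arguments": {
  "motion": [
    {"x": 0,"y": 0,"z": -0.1,"rx": 0,"ry": 0,"rz": -0.12,"jaw": 1},
    {"x": 0,"y": 0,"z": -0.6,"rx": 0,"ry": 0,"rz": 0,"jaw": 1},
    {"x": 0,"y": 0,"z": -1,"rx": 0,"ry": 0,"rz": 0,"jaw": 1},
    {"x": 0,"y": 0,"z": -1,"rx": 0,"ry": 0,"rz": 0,"jaw": 1},
    {"x": 0,"y": 0,"z": -0.5,"rx": 0,"ry": 0,"rz": 0,"jaw": 1}
  ]
}}

```text
clock: 14.8
tool_pos: [0.5725, -0.2215, 0.3145]
eef_rot: [-0.217, 0.941, -0.047, 0.257]
contact_force: [0.4, -1.0, -4.3]
opening: 0.239
finger_force: 59.8
```

```bash
python3 -c "
from h import *
plan(1,.84,0.032)"
```

```text
clk 14.80 shift cm [8.62 3.93 0.19] rot [-0.007  0.001 -0.44 ] phi -2.741 q567 [0.97 0.43 1.46] tool F [ 2.1 -0.2  3.9] M [-0.4   0.9   0.07]
```

{"name": "send_rows", "arguments": {
  "motion": [
    {"x": 1.7,"y": 0.8,"z": 0,"rx": 0,"ry": 0,"rz": 0,"jaw": 1},
    {"x": 1.7,"y": 0.8,"z": 0,"rx": 0,"ry": 0,"rz": 0,"jaw": 1},
    {"x": 1.7,"y": 0.8,"z": 0.1,"rx": 0,"ry": 0,"rz": 0,"jaw": 1},
    {"x": 1.7,"y": 0.8,"z": 0.1,"rx": 0,"ry": 0,"rz": 0,"jaw": 1},
    {"x": 1.8,"y": 0.7,"z": 0,"rx": -0.007,"ry": 0,"rz": 0,"jaw": 1}
  ]
}}

```text
clock: 15.3
tool_pos: [0.4911, -0.2228, 0.2641]
eef_rot: [-0.219, 0.941, -0.043, 0.256]
contact_force: [0.6, -1.3, -4.7]
opening: 0.245
finger_force: 59.8
```

{"name": "send_rows", "arguments": {
  "motion": [
    {"x": 0,"y": 0,"z": 0,"rx": 0,"ry": 0,"rz": -0.11,"jaw": 1},
    {"x": 0,"y": 0,"z": 0,"rx": 0,"ry": 0,"rz": -0.11,"jaw": 1},
    {"x": 0,"y": 0,"z": 0,"rx": 0,"ry": 0,"rz": -0.11,"jaw": 1},
    {"x": 0,"y": 0,"z": 0,"rx": 0,"ry": 0,"rz": -0.11,"jaw": 1},
    {"x": 0,"y": 0,"z": 0,"rx": 0,"ry": 0,"rz": 0,"jaw": 1}
  ]
}}

```text
clock: 15.8
tool_pos: [0.4917, -0.2232, 0.2641]
eef_rot: [-0.418, 0.87, -0.098, 0.24]
contact_force: [-0.2, 0.4, -3.6]
opening: 0.239
finger_force: 59.8
```

```bash
python3 -c "
from h import *
plan(1,.84,0.0)"
```

```text
clk 15.80 shift cm [-0.02 -0.03  3.11] rot [0.001 0.002 0.002] phi -2.3 q567 [1.39 0.15 1.52] tool F [1.  1.7 3. ] M [-0.77  0.59  0.08]
```

{"name": "send_rows", "arguments": {
  "motion": [
    {"x": 0,"y": 0,"z": 0.7,"rx": 0,"ry": 0,"rz": 0,"jaw": 1},
    {"x": 0,"y": 0,"z": 0.5,"rx": 0,"ry": 0,"rz": 0,"jaw": 1},
    {"x": 0,"y": 0,"z": 0.4,"rx": 0,"ry": 0,"rz": 0,"jaw": 1},
    {"x": 0,"y": 0,"z": 0.3,"rx": 0,"ry": 0,"rz": 0,"jaw": 1},
    {"x": 0,"y": 0,"z": 0.3,"rx": 0,"ry": 0,"rz": 0,"jaw": 1}
  ]
}}

```text
clock: 16.3
tool_pos: [0.5023, -0.2225, 0.2443]
eef_rot: [-0.418, 0.871, -0.098, 0.239]
contact_force: [0.5, -0.6, -3.3]
opening: 0.241
finger_force: 59.9
```

```bash
python3 -c "
from h import *
plan(1,.84,0.0)"
```

```text
clk 16.30 shift cm [-0.07 -0.1   0.86] rot [0.002 0.001 0.   ] phi -2.302 q567 [1.67 0.19 1.25] tool F [1.3 0.5 3.1] M [-0.48  0.6  -0.02]
```

{"name": "send_rows", "arguments": {
  "motion": [
    {"x": 0,"y": 0,"z": 0.4,"rx": 0,"ry": 0,"rz": 0,"jaw": 1},
    {"x": 0,"y": 0,"z": 0.3,"rx": 0,"ry": 0,"rz": 0.03,"jaw": 1},
    {"x": 0,"y": 0,"z": 0.15,"rx": 0,"ry": 0,"rz": 0.06,"jaw": 1},
    {"x": 0,"y": 0,"z": 0,"rx": 0,"ry": 0,"rz": 0.06,"jaw": 1},
    {"x": 0,"y": 0,"z": 0,"rx": 0,"ry": 0,"rz": 0.06,"jaw": 1}
  ]
}}

```text
clock: 16.8
tool_pos: [0.5066, -0.2227, 0.2368]
eef_rot: [-0.323, 0.91, -0.072, 0.248]
contact_force: [1.7, -1.0, -4.8]
opening: 0.242
finger_force: 59.9
```

```bash
python3 -c "
from h import *
plan(1,.84,0.0)"
```

```text
clk 16.80 shift cm [-0.11 -0.05 -0.  ] rot [ 0.002  0.    -0.212] phi -2.514 q567 [1.69 0.26 1.02] tool F [ 1.4 -0.4  5. ] M [0.02 0.52 0.03]
```

Seated. Turning on in 0.1 rad steps.

{"name": "send_rows", "arguments": {
  "motion": [
    {"x": 0,"y": 0,"z": 0,"rx": 0,"ry": 0,"rz": 0.03,"jaw": 1},
    {"x": 0,"y": 0,"z": 0,"rx": 0,"ry": 0,"rz": 0.03,"jaw": 1},
    {"x": 0,"y": 0,"z": 0,"rx": 0,"ry": 0,"rz": 0.03,"jaw": 1},
    {"x": 0,"y": 0,"z": 0,"rx": 0,"ry": 0,"rz": 0.01,"jaw": 1},
    {"x": 0,"y": 0,"z": 0,"rx": 0,"ry": 0,"rz": 0,"jaw": 1}
  ]
}}

```text
clock: 17.3
tool_pos: [0.5063, -0.2224, 0.2366]
eef_rot: [-0.279, 0.925, -0.06, 0.251]
contact_force: [3.5, -3.8, -4.2]
opening: 0.244
finger_force: 59.9
```

```bash
python3 -c "
from h import *
plan(1,.84,0.0)"
```

```text
clk 17.30 shift cm [-0.13 -0.08  0.  ] rot [ 0.003  0.    -0.308] phi -2.61 q567 [1.68 0.28 0.94] tool F [ 1.4 -3.8  5.3] M [ 0.77  0.31 -0.1 ]
```

{"name": "send_rows", "arguments": {
  "motion": [
    {"x": 0,"y": 0,"z": 0,"rx": 0,"ry": 0,"rz": 0.03,"jaw": 1},
    {"x": 0,"y": 0,"z": 0,"rx": 0,"ry": 0,"rz": 0.03,"jaw": 1},
    {"x": 0,"y": 0,"z": 0,"rx": 0,"ry": 0,"rz": 0.01,"jaw": 1},
    {"x": 0,"y": 0,"z": 0,"rx": 0,"ry": 0,"rz": 0,"jaw": 1},
    {"x": 0,"y": 0,"z": 0,"rx": 0,"ry": 0,"rz": 0,"jaw": 1}
  ]
}}

```text
clock: 17.8
tool_pos: [0.5065, -0.2229, 0.2369]
eef_rot: [-0.246, 0.934, -0.052, 0.253]
contact_force: [4.0, -3.1, -2.7]
opening: 0.241
finger_force: 60.0
```

```bash
python3 -c "
from h import *
plan(1,.84,0.0)"
```

```text
clk 17.80 shift cm [-0.13 -0.01  0.01] rot [ 0.001 -0.    -0.378] phi -2.68 q567 [1.67 0.29 0.88] tool F [-0.3 -3.9  4.2] M [ 1.11  0.24 -0.1 ]
```

{"name": "send_rows", "arguments": {
  "motion": [
    {"x": 0,"y": 0,"z": 0,"rx": 0,"ry": 0,"rz": 0.03,"jaw": 1},
    {"x": 0,"y": 0,"z": 0,"rx": 0,"ry": 0,"rz": 0.03,"jaw": 1},
    {"x": 0,"y": 0,"z": 0,"rx": 0,"ry": 0,"rz": 0.01,"jaw": 1},
    {"x": 0,"y": 0,"z": 0,"rx": 0,"ry": 0,"rz": 0,"jaw": 1},
    {"x": 0,"y": 0,"z": 0,"rx": 0,"ry": 0,"rz": 0,"jaw": 1}
  ]
}}

```text
clock: 18.3
tool_pos: [0.5064, -0.2233, 0.2369]
eef_rot: [-0.214, 0.942, -0.043, 0.254]
contact_force: [3.4, -4.5, -3.0]
opening: 0.244
finger_force: 60.1
```

```bash
python3 -c "
from h import *
plan(1,.84,0.0)"
```

```text
clk 18.30 shift cm [-0.16  0.04  0.02] rot [ 0.001 -0.001 -0.448] phi -2.749 q567 [1.67 0.3  0.81] tool F [ 0.6 -4.8  4.2] M [ 1.29  0.32 -0.31]
```

{"name": "send_rows", "arguments": {
  "motion": [
    {"x": 0,"y": 0,"z": 0,"rx": 0,"ry": 0,"rz": 0,"jaw": 1},
    {"x": 0,"y": 0,"z": 0,"rx": 0,"ry": 0,"rz": 0,"jaw": 1},
    {"x": 0,"y": 0,"z": 0,"rx": 0,"ry": 0,"rz": 0,"jaw": 1},
    {"x": 0,"y": 0,"z": 0,"rx": 0,"ry": 0,"rz": 0.02,"jaw": 1},
    {"x": 0,"y": 0,"z": 0,"rx": 0,"ry": 0,"rz": 0.03,"jaw": 1}
  ]
}}

```text
clock: 18.8
tool_pos: [0.5064, -0.2233, 0.2369]
eef_rot: [-0.19, 0.947, -0.037, 0.255]
contact_force: [2.8, -4.7, -3.0]
opening: 0.245
finger_force: 60.1
```

```bash
python3 -c "
from h import *
plan(1,.84,0.0)"
```

```text
clk 18.80 shift cm [-0.15  0.04  0.02] rot [ 0.001 -0.001 -0.499] phi -2.8 q567 [1.66 0.31 0.77] tool F [ 1.  -4.8  3.9] M [ 1.28  0.23 -0.32]
```

Screw 1 has bitten (plateau at -0.32). On to screw 3.

{"name": "send_rows", "arguments": {
  "motion": [
    {"x": 0,"y": 0,"z": -0.1,"rx": 0,"ry": 0,"rz": -0.12,"jaw": 1},
    {"x": 0,"y": 0,"z": -0.6,"rx": 0,"ry": 0,"rz": 0,"jaw": 1},
    {"x": 0,"y": 0,"z": -1,"rx": 0,"ry": 0,"rz": 0,"jaw": 1},
    {"x": 0,"y": 0,"z": -1,"rx": 0,"ry": 0,"rz": 0,"jaw": 1},
    {"x": 0,"y": 0,"z": -0.5,"rx": 0,"ry": 0,"rz": 0,"jaw": 1}
  ]
}}

```text
clock: 19.3
tool_pos: [0.4881, -0.2215, 0.2637]
eef_rot: [-0.247, 0.934, -0.05, 0.252]
contact_force: [0.2, -0.0, -4.6]
opening: 0.244
finger_force: 59.8
```

```bash
python3 -c "
from h import *
plan(3,.80,0.032)"
```

```text
clk 19.30 shift cm [-12.4    3.69   0.05] rot [ 0.007 -0.001 -0.338] phi -2.68 q567 [1.4  0.21 1.13] tool F [1.9 0.9 4.1] M [-0.39  0.89  0.07]
```

{"name": "send_rows", "arguments": {
  "motion": [
    {"x": -2,"y": 0.6,"z": 0,"rx": 0,"ry": 0,"rz": 0,"jaw": 1},
    {"x": -2,"y": 0.6,"z": 0,"rx": 0,"ry": 0,"rz": 0,"jaw": 1},
    {"x": -2,"y": 0.6,"z": 0,"rx": 0,"ry": 0,"rz": 0,"jaw": 1},
    {"x": -2.2,"y": 0.6,"z": 0,"rx": 0,"ry": 0,"rz": 0,"jaw": 1},
    {"x": -2.2,"y": 0.6,"z": 0,"rx": 0,"ry": 0,"rz": 0,"jaw": 1}
  ]
}}

```text
clock: 19.8
tool_pos: [0.5532, -0.1443, 0.3028]
eef_rot: [-0.247, 0.935, -0.049, 0.251]
contact_force: [0.8, -0.3, -4.0]
opening: 0.244
finger_force: 59.8
```

{"name": "send_rows", "arguments": {
  "motion": [
    {"x": -2,"y": 0.7,"z": 0.05,"rx": 0.007,"ry": 0,"rz": 0,"jaw": 1},
    {"x": 0,"y": 0,"z": 0,"rx": 0,"ry": 0,"rz": -0.12,"jaw": 1},
    {"x": 0,"y": 0,"z": 0,"rx": 0,"ry": 0,"rz": -0.12,"jaw": 1},
    {"x": 0,"y": 0,"z": 0,"rx": 0,"ry": 0,"rz": -0.1,"jaw": 1},
    {"x": 0,"y": 0,"z": 0,"rx": 0,"ry": 0,"rz": 0,"jaw": 1}
  ]
}}

```text
clock: 20.3
tool_pos: [0.5651, -0.1292, 0.3095]
eef_rot: [-0.401, 0.879, -0.095, 0.239]
contact_force: [-1.3, -0.2, -3.5]
opening: 0.241
finger_force: 59.8
```

```bash
python3 -c "
from h import *
plan(3,.80,0.0)"
```

```text
clk 20.30 shift cm [-0.07 -0.03  3.12] rot [ 0.001 -0.003  0.002] phi -2.339 q567 [1.22 0.45 1.43] tool F [2.1 2.  2.4] M [-0.78  0.67  0.05]
```

{"name": "send_rows", "arguments": {
  "motion": [
    {"x": 0,"y": 0,"z": 0.7,"rx": 0,"ry": 0,"rz": 0,"jaw": 1},
    {"x": 0,"y": 0,"z": 0.5,"rx": 0,"ry": 0,"rz": 0,"jaw": 1},
    {"x": 0,"y": 0,"z": 0.4,"rx": 0,"ry": 0,"rz": 0,"jaw": 1},
    {"x": 0,"y": 0,"z": 0.3,"rx": 0,"ry": 0,"rz": 0,"jaw": 1},
    {"x": 0,"y": 0,"z": 0.3,"rx": 0,"ry": 0,"rz": 0,"jaw": 1}
  ]
}}

```text
clock: 20.8
tool_pos: [0.5779, -0.1293, 0.2914]
eef_rot: [-0.4, 0.879, -0.096, 0.24]
contact_force: [-1.2, 0.7, -4.8]
opening: 0.244
finger_force: 59.8
```

```bash
python3 -c "
from h import *
plan(3,.80,0.0)"
```

```text
clk 20.80 shift cm [0.01 0.17 0.92] rot [-0.002 -0.002  0.002] phi -2.34 q567 [1.31 0.44 1.35] tool F [1.8 3.  3.5] M [-0.95  0.67  0.02]
```

{"name": "send_rows", "arguments": {
  "motion": [
    {"x": 0,"y": 0,"z": 0.4,"rx": 0,"ry": 0,"rz": 0,"jaw": 1},
    {"x": 0,"y": 0,"z": 0.3,"rx": 0,"ry": 0,"rz": 0.03,"jaw": 1},
    {"x": 0,"y": 0,"z": 0.2,"rx": 0,"ry": 0,"rz": 0.06,"jaw": 1},
    {"x": 0,"y": 0,"z": 0,"rx": 0,"ry": 0,"rz": 0.06,"jaw": 1},
    {"x": 0,"y": 0,"z": 0,"rx": 0,"ry": 0,"rz": 0.06,"jaw": 1}
  ]
}}

```text
clock: 21.3
tool_pos: [0.5819, -0.1292, 0.2833]
eef_rot: [-0.305, 0.917, -0.07, 0.249]
contact_force: [-0.7, 0.9, -5.5]
opening: 0.242
finger_force: 59.8
```

```bash
python3 -c "
from h import *
plan(3,.80,0.0)"
```

```text
clk 21.30 shift cm [-0.    0.14  0.02] rot [-0.001 -0.002 -0.211] phi -2.552 q567 [1.34 0.41 1.11] tool F [2.2 2.7 4.5] M [-0.99  1.02 -0.02]
```

{"name": "send_rows", "arguments": {
  "motion": [
    {"x": 0,"y": 0,"z": 0,"rx": 0,"ry": 0,"rz": 0.03,"jaw": 1},
    {"x": 0,"y": 0,"z": 0,"rx": 0,"ry": 0,"rz": 0.03,"jaw": 1},
    {"x": 0,"y": 0,"z": 0,"rx": 0,"ry": 0,"rz": 0.03,"jaw": 1},
    {"x": 0,"y": 0,"z": 0,"rx": 0,"ry": 0,"rz": 0,"jaw": 1},
    {"x": 0,"y": 0,"z": 0,"rx": 0,"ry": 0,"rz": 0,"jaw": 1}
  ]
}}

```text
clock: 21.8
tool_pos: [0.5821, -0.1293, 0.2837]
eef_rot: [-0.265, 0.929, -0.059, 0.252]
contact_force: [-2.2, 0.5, -6.7]
opening: 0.239
finger_force: 59.8
```

```bash
python3 -c "
from h import *
plan(3,.80,0.0)"
```

```text
clk 21.80 shift cm [0.04 0.16 0.05] rot [-0.002 -0.002 -0.298] phi -2.64 q567 [1.34 0.41 1.02] tool F [4.3 3.1 4.7] M [-1.17  1.37 -0.01]
```

{"name": "send_rows", "arguments": {
  "motion": [
    {"x": 0,"y": 0,"z": 0,"rx": 0,"ry": 0,"rz": 0.03,"jaw": 1},
    {"x": 0,"y": 0,"z": 0,"rx": 0,"ry": 0,"rz": 0.03,"jaw": 1},
    {"x": 0,"y": 0,"z": 0,"rx": 0,"ry": 0,"rz": 0.02,"jaw": 1},
    {"x": 0,"y": 0,"z": 0,"rx": 0,"ry": 0,"rz": 0,"jaw": 1},
    {"x": 0,"y": 0,"z": 0,"rx": 0,"ry": 0,"rz": 0,"jaw": 1}
  ]
}}

```text
clock: 22.3
tool_pos: [0.5818, -0.1292, 0.2836]
eef_rot: [-0.227, 0.939, -0.049, 0.254]
contact_force: [-4.7, 1.8, -6.9]
opening: 0.243
finger_force: 59.9
```

```bash
python3 -c "
from h import *
plan(3,.80,0.0)"
```

```text
clk 22.30 shift cm [0.03 0.14 0.05] rot [-0.002 -0.002 -0.378] phi -2.72 q567 [1.33 0.4  0.95] tool F [5.9 4.9 3.7] M [-1.58  1.95 -0.12]
```

{"name": "send_rows", "arguments": {
  "motion": [
    {"x": 0,"y": 0,"z": 0,"rx": 0,"ry": 0,"rz": 0.02,"jaw": 1},
    {"x": 0,"y": 0,"z": 0,"rx": 0,"ry": 0,"rz": 0.02,"jaw": 1},
    {"x": 0,"y": 0,"z": 0,"rx": 0,"ry": 0,"rz": 0.02,"jaw": 1},
    {"x": 0,"y": 0,"z": 0,"rx": 0,"ry": 0,"rz": 0.02,"jaw": 1},
    {"x": 0,"y": 0,"z": 0,"rx": 0,"ry": 0,"rz": 0.02,"jaw": 1}
  ]
}}

```text
clock: 22.8
tool_pos: [0.5819, -0.1291, 0.2837]
eef_rot: [-0.18, 0.949, -0.036, 0.256]
contact_force: [-5.0, 2.2, -6.9]
opening: 0.247
finger_force: 60.0
```

```bash
python3 -c "
from h import *
plan(3,.80,0.0)"
```

```text
clk 22.80 shift cm [0.06 0.14 0.05] rot [-0.002 -0.002 -0.479] phi -2.821 q567 [1.33 0.39 0.85] tool F [6.5 4.8 3.6] M [-1.5   2.15 -0.37]
```

Screw 3 has bitten, so all four have. The second round starts with screw 0, entering at key phi -2.69 and ending at about -3.56.

{"name": "send_rows", "arguments": {
  "motion": [
    {"x": 0,"y": 0,"z": -0.1,"rx": 0,"ry": 0,"rz": -0.12,"jaw": 1},
    {"x": 0,"y": 0,"z": -0.6,"rx": 0,"ry": 0,"rz": 0,"jaw": 1},
    {"x": 0,"y": 0,"z": -1,"rx": 0,"ry": 0,"rz": 0,"jaw": 1},
    {"x": 0,"y": 0,"z": -1,"rx": 0,"ry": 0,"rz": 0,"jaw": 1},
    {"x": 0,"y": 0,"z": -0.5,"rx": 0,"ry": 0,"rz": 0,"jaw": 1}
  ]
}}

```text
clock: 23.3
tool_pos: [0.5682, -0.1308, 0.3144]
eef_rot: [-0.235, 0.936, -0.052, 0.256]
contact_force: [0.4, -0.2, -4.1]
opening: 0.243
finger_force: 59.8
```

```bash
python3 -c "
from h import *
plan(0,-2.69,0.032)"
```

```text
clk 23.30 shift cm [8.49 4.21 0.14] rot [-0.007  0.003 -0.013] phi -2.703 q567 [1.19 0.43 1.1 ] tool F [1.7 0.5 3.7] M [-0.41  0.9  -0.03]
```

{"name": "send_rows", "arguments": {
  "motion": [
    {"x": 1.7,"y": 0.85,"z": 0,"rx": 0,"ry": 0,"rz": 0,"jaw": 1},
    {"x": 1.7,"y": 0.85,"z": 0,"rx": 0,"ry": 0,"rz": 0,"jaw": 1},
    {"x": 1.7,"y": 0.85,"z": 0.1,"rx": 0,"ry": 0,"rz": 0,"jaw": 1},
    {"x": 1.7,"y": 0.85,"z": 0,"rx": -0.004,"ry": 0,"rz": 0,"jaw": 1},
    {"x": 1.7,"y": 0.8,"z": 0,"rx": -0.003,"ry": 0.003,"rz": -0.013,"jaw": 1}
  ]
}}

```text
clock: 23.8
tool_pos: [0.486, -0.1331, 0.2647]
eef_rot: [-0.243, 0.935, -0.051, 0.253]
contact_force: [-0.0, -0.6, -4.8]
opening: 0.247
finger_force: 59.8
```

```bash
python3 -c "
from h import *
plan(0,-2.69,0.0)"
```

```text
clk 23.80 shift cm [-0.12 -0.08  3.2 ] rot [ 0.002 -0.001  0.002] phi -2.688 q567 [1.81 0.34 0.5 ] tool F [2.5 0.5 4.1] M [-0.47  0.9   0.02]
```

{"name": "send_rows", "arguments": {
  "motion": [
    {"x": -0.1,"y": -0.1,"z": 0.8,"rx": 0,"ry": 0,"rz": 0,"jaw": 1},
    {"x": 0,"y": 0,"z": 0.7,"rx": 0,"ry": 0,"rz": 0,"jaw": 1},
    {"x": 0,"y": 0,"z": 0.5,"rx": 0,"ry": 0,"rz": 0,"jaw": 1},
    {"x": 0,"y": 0,"z": 0.3,"rx": 0,"ry": 0,"rz": 0,"jaw": 1},
    {"x": 0,"y": 0,"z": 0.2,"rx": 0,"ry": 0,"rz": 0,"jaw": 1}
  ]
}}

```text
clock: 24.3
tool_pos: [0.4994, -0.1326, 0.2425]
eef_rot: [-0.243, 0.935, -0.05, 0.252]
contact_force: [-0.2, -0.6, -3.3]
opening: 0.245
finger_force: 59.8
```

```bash
python3 -c "
from h import *
plan(0,-2.69,0.0)"
```

```text
clk 24.30 shift cm [-0.08 -0.03  0.61] rot [ 0.004 -0.003  0.003] phi -2.687 q567 [1.88 0.42 0.44] tool F [1.9 0.2 2.7] M [-0.26  0.82 -0.06]
```

{"name": "send_rows", "arguments": {
  "motion": [
    {"x": 0,"y": 0,"z": 0.4,"rx": 0,"ry": 0,"rz": 0,"jaw": 1},
    {"x": 0,"y": 0,"z": 0.25,"rx": 0,"ry": 0,"rz": 0.05,"jaw": 1},
    {"x": 0,"y": 0,"z": 0,"rx": 0,"ry": 0,"rz": 0.08,"jaw": 1},
    {"x": 0,"y": 0,"z": 0,"rx": 0,"ry": 0,"rz": 0.08,"jaw": 1},
    {"x": 0,"y": 0,"z": 0,"rx": 0,"ry": 0,"rz": 0.08,"jaw": 1}
  ]
}}

```text
clock: 24.8
tool_pos: [0.5025, -0.1333, 0.2372]
eef_rot: [-0.104, 0.961, -0.014, 0.257]
contact_force: [1.8, -1.0, -3.1]
opening: 0.243
finger_force: 60.0
```

```bash
python3 -c "
from h import *
plan(0,-2.69,0.0)"
```

```text
clk 24.80 shift cm [-0.1   0.08 -0.  ] rot [ 0.001 -0.004 -0.289] phi -2.979 q567 [1.85 0.49 0.18] tool F [ 0.2 -1.1  3.5] M [ 0.34  0.69 -0.35]
```

{"name": "send_rows", "arguments": {
  "motion": [
    {"x": 0,"y": 0,"z": 0,"rx": 0,"ry": 0,"rz": 0.08,"jaw": 1},
    {"x": 0,"y": 0,"z": 0,"rx": 0,"ry": 0,"rz": 0.08,"jaw": 1},
    {"x": 0,"y": 0,"z": 0,"rx": 0,"ry": 0,"rz": 0.08,"jaw": 1},
    {"x": 0,"y": 0,"z": 0,"rx": 0,"ry": 0,"rz": 0.08,"jaw": 1},
    {"x": 0,"y": 0,"z": 0,"rx": 0,"ry": 0,"rz": 0.08,"jaw": 1}
  ]
}}

```text
clock: 25.3
tool_pos: [0.5025, -0.1333, 0.2372]
eef_rot: [0.089, 0.962, 0.037, 0.254]
contact_force: [0.5, -1.5, -3.0]
opening: 0.242
finger_force: 60.0
```

```bash
python3 -c "
from h import *
plan(0,-2.69,0.0)"
```

```text
clk 25.30 shift cm [-0.06  0.11 -0.  ] rot [-0.    -0.004 -0.689] phi 2.904 q567 [ 1.8   0.56 -0.17] tool F [ 0.7 -1.7  2.8] M [ 0.55  0.46 -0.38]
```

{"name": "send_rows", "arguments": {
  "motion": [
    {"x": 0,"y": 0,"z": 0,"rx": 0,"ry": 0,"rz": 0.07,"jaw": 1},
    {"x": 0,"y": 0,"z": 0,"rx": 0,"ry": 0,"rz": 0.07,"jaw": 1},
    {"x": 0,"y": 0,"z": 0,"rx": 0,"ry": 0,"rz": 0.04,"jaw": 1},
    {"x": 0,"y": 0,"z": 0,"rx": 0,"ry": 0,"rz": 0,"jaw": 1},
    {"x": 0,"y": 0,"z": 0,"rx": 0,"ry": 0,"rz": 0,"jaw": 1}
  ]
}}

```text
clock: 25.8
tool_pos: [0.5024, -0.1331, 0.2371]
eef_rot: [0.173, 0.951, 0.06, 0.25]
contact_force: [1.8, -1.9, -2.0]
opening: 0.244
finger_force: 59.9
```

```bash
python3 -c "
from h import *
plan(0,-3.56,0.0)"
```

```text
clk 25.80 shift cm [-0.09  0.04 -0.  ] rot [-0.002 -0.004  0.004] phi 2.727 q567 [ 1.79  0.59 -0.33] tool F [-1.2 -1.7  2.6] M [ 0.75  0.09 -0.24]
```

{"name": "send_rows", "arguments": {
  "motion": [
    {"x": 0,"y": 0,"z": -0.1,"rx": 0,"ry": 0,"rz": -0.12,"jaw": 1},
    {"x": 0,"y": 0,"z": -0.6,"rx": 0,"ry": 0,"rz": 0,"jaw": 1},
    {"x": 0,"y": 0,"z": -1,"rx": 0,"ry": 0,"rz": 0,"jaw": 1},
    {"x": 0,"y": 0,"z": -1,"rx": 0,"ry": 0,"rz": 0,"jaw": 1},
    {"x": 0,"y": 0,"z": -0.5,"rx": 0,"ry": 0,"rz": 0,"jaw": 1}
  ]
}}

```text
clock: 26.3
tool_pos: [0.4849, -0.1328, 0.265]
eef_rot: [0.117, 0.96, 0.046, 0.252]
contact_force: [-0.2, -0.2, -3.5]
opening: 0.243
finger_force: 59.8
```

{"name": "send_rows", "arguments": {
  "motion": [
    {"x": 0,"y": 0,"z": 0,"rx": 0,"ry": 0,"rz": -0.14,"jaw": 1},
    {"x": 0,"y": 0,"z": 0,"rx": 0,"ry": 0,"rz": -0.14,"jaw": 1},
    {"x": 0,"y": 0,"z": 0,"rx": 0,"ry": 0,"rz": -0.14,"jaw": 1},
    {"x": 0,"y": 0,"z": 0,"rx": 0,"ry": 0,"rz": -0.14,"jaw": 1},
    {"x": 0,"y": 0,"z": 0,"rx": 0,"ry": 0,"rz": -0.14,"jaw": 1}
  ]
}}

```text
clock: 26.8
tool_pos: [0.4852, -0.1329, 0.2644]
eef_rot: [-0.222, 0.941, -0.044, 0.252]
contact_force: [0.8, 0.3, -4.7]
opening: 0.242
finger_force: 59.8
```

```bash
python3 -c "
from h import *
plan(2,-2.74,0.032)"
```

```text
clk 26.80 shift cm [ -4.85 -12.04  -0.07] rot [ 0.005 -0.004  0.007] phi -2.733 q567 [1.74 0.39 0.53] tool F [1.3 0.8 4.5] M [-0.44  0.86  0.04]
```

{"name": "send_rows", "arguments": {
  "motion": [
    {"x": -0.8,"y": -2,"z": 0,"rx": 0,"ry": 0,"rz": 0,"jaw": 1},
    {"x": -0.8,"y": -2,"z": 0,"rx": 0,"ry": 0,"rz": 0,"jaw": 1},
    {"x": -0.8,"y": -2,"z": 0,"rx": 0,"ry": 0,"rz": 0,"jaw": 1},
    {"x": -0.8,"y": -2,"z": 0,"rx": 0,"ry": 0,"rz": 0,"jaw": 1},
    {"x": -0.8,"y": -2,"z": 0,"rx": 0,"ry": 0,"rz": 0,"jaw": 1}
  ]
}}

```text
clock: 27.3
tool_pos: [0.5557, -0.2059, 0.3021]
eef_rot: [-0.22, 0.942, -0.043, 0.252]
contact_force: [-0.0, -0.9, -4.9]
opening: 0.246
finger_force: 59.8
```

{"name": "send_rows", "arguments": {
  "motion": [
    {"x": -0.8,"y": -2,"z": 0,"rx": 0.005,"ry": -0.004,"rz": 0.007,"jaw": 1},
    {"x": 0,"y": 0,"z": 0,"rx": 0,"ry": 0,"rz": 0,"jaw": 1},
    {"x": 0,"y": 0,"z": 0,"rx": 0,"ry": 0,"rz": 0,"jaw": 1},
    {"x": 0,"y": 0,"z": 0.2,"rx": 0,"ry": 0,"rz": 0,"jaw": 1},
    {"x": 0,"y": 0,"z": 0.3,"rx": 0,"ry": 0,"rz": 0,"jaw": 1}
  ]
}}

```text
clock: 27.8
tool_pos: [0.5718, -0.2193, 0.3048]
eef_rot: [-0.217, 0.941, -0.045, 0.254]
contact_force: [-0.2, -0.5, -3.4]
opening: 0.243
finger_force: 59.8
```

```bash
python3 -c "
from h import *
plan(2,-2.74,0.0)"
```

```text
clk 27.80 shift cm [-0.12 -0.07  2.62] rot [-0.    -0.001 -0.003] phi -2.743 q567 [1.04 0.45 1.39] tool F [2.  0.2 2.9] M [-0.43  0.88  0.03]
```

{"name": "send_rows", "arguments": {
  "motion": [
    {"x": -0.1,"y": 0,"z": 0.6,"rx": 0,"ry": 0,"rz": 0,"jaw": 1},
    {"x": 0,"y": 0,"z": 0.5,"rx": 0,"ry": 0,"rz": 0,"jaw": 1},
    {"x": 0,"y": 0,"z": 0.5,"rx": 0,"ry": 0,"rz": 0,"jaw": 1},
    {"x": 0,"y": 0,"z": 0.3,"rx": 0,"ry": 0,"rz": 0,"jaw": 1},
    {"x": 0,"y": 0,"z": 0.1,"rx": 0,"ry": 0,"rz": 0,"jaw": 1}
  ]
}}

```text
clock: 28.3
tool_pos: [0.5834, -0.2191, 0.288]
eef_rot: [-0.216, 0.941, -0.045, 0.255]
contact_force: [0.4, 0.8, -4.5]
opening: 0.246
finger_force: 59.8
```

```bash
python3 -c "
from h import *
plan(2,-2.74,0.0)"
```

```text
clk 28.30 shift cm [0.02 0.03 0.59] rot [-0.001 -0.    -0.004] phi -2.744 q567 [1.1  0.42 1.34] tool F [1.4 1.4 4.1] M [-0.4   0.87  0.05]
```

{"name": "send_rows", "arguments": {
  "motion": [
    {"x": 0,"y": 0,"z": 0.4,"rx": 0,"ry": 0,"rz": 0,"jaw": 1},
    {"x": 0,"y": 0,"z": 0.25,"rx": 0,"ry": 0,"rz": 0.05,"jaw": 1},
    {"x": 0,"y": 0,"z": 0,"rx": 0,"ry": 0,"rz": 0.08,"jaw": 1},
    {"x": 0,"y": 0,"z": 0,"rx": 0,"ry": 0,"rz": 0.08,"jaw": 1},
    {"x": 0,"y": 0,"z": 0,"rx": 0,"ry": 0,"rz": 0.08,"jaw": 1}
  ]
}}

```text
clock: 28.8
tool_pos: [0.5862, -0.2194, 0.2828]
eef_rot: [-0.077, 0.963, -0.008, 0.259]
contact_force: [-2.8, -0.5, -1.8]
opening: 0.241
finger_force: 59.9
```

```bash
python3 -c "
from h import *
plan(2,-2.74,0.0)"
```

```text
clk 28.80 shift cm [-0.    0.06 -0.  ] rot [-0.002 -0.001 -0.296] phi -3.036 q567 [1.06 0.37 1.08] tool F [ 3.4 -0.   0.2] M [-0.05  1.35 -0.26]
```

{"name": "send_rows", "arguments": {
  "motion": [
    {"x": 0,"y": 0,"z": 0,"rx": 0,"ry": 0,"rz": 0.08,"jaw": 1},
    {"x": 0,"y": 0,"z": 0,"rx": 0,"ry": 0,"rz": 0.08,"jaw": 1},
    {"x": 0,"y": 0,"z": 0,"rx": 0,"ry": 0,"rz": 0.08,"jaw": 1},
    {"x": 0,"y": 0,"z": 0,"rx": 0,"ry": 0,"rz": 0.08,"jaw": 1},
    {"x": 0,"y": 0,"z": 0,"rx": 0,"ry": 0,"rz": 0.08,"jaw": 1}
  ]
}}

```text
clock: 29.3
tool_pos: [0.5862, -0.2195, 0.2828]
eef_rot: [0.116, 0.959, 0.044, 0.255]
contact_force: [-3.0, -1.7, -2.3]
opening: 0.241
finger_force: 60.0
```

```bash
python3 -c "
from h import *
plan(2,-3.61,0.0)"
```

```text
clk 29.30 shift cm [ 0.   -0.01  0.  ] rot [-0.002  0.     0.174] phi 2.848 q567 [0.95 0.31 0.78] tool F [ 3.2 -2.6  0.5] M [ 0.51  1.14 -0.34]
```

{"name": "send_rows", "arguments": {
  "motion": [
    {"x": 0,"y": 0,"z": 0,"rx": 0,"ry": 0,"rz": 0.07,"jaw": 1},
    {"x": 0,"y": 0,"z": 0,"rx": 0,"ry": 0,"rz": 0.07,"jaw": 1},
    {"x": 0,"y": 0,"z": 0,"rx": 0,"ry": 0,"rz": 0.035,"jaw": 1},
    {"x": 0,"y": 0,"z": 0,"rx": 0,"ry": 0,"rz": 0,"jaw": 1},
    {"x": 0,"y": 0,"z": 0,"rx": 0,"ry": 0,"rz": 0,"jaw": 1}
  ]
}}

```text
clock: 29.8
tool_pos: [0.5863, -0.2195, 0.2828]
eef_rot: [0.198, 0.945, 0.066, 0.25]
contact_force: [-3.4, -2.4, -0.7]
opening: 0.244
finger_force: 59.9
```

```bash
python3 -c "
from h import *
plan(2,-3.61,0.0)"
```

```text
clk 29.80 shift cm [ 0.01 -0.01 -0.  ] rot [-0.002  0.001  0.002] phi 2.675 q567 [0.89 0.29 0.66] tool F [ 2.  -3.5 -1.2] M [ 0.94  1.13 -0.29]
```

{"name": "send_rows", "arguments": {
  "motion": [
    {"x": 0,"y": 0,"z": -0.1,"rx": 0,"ry": 0,"rz": -0.12,"jaw": 1},
    {"x": 0,"y": 0,"z": -0.6,"rx": 0,"ry": 0,"rz": 0,"jaw": 1},
    {"x": 0,"y": 0,"z": -1,"rx": 0,"ry": 0,"rz": 0,"jaw": 1},
    {"x": 0,"y": 0,"z": -1,"rx": 0,"ry": 0,"rz": 0,"jaw": 1},
    {"x": 0,"y": 0,"z": -0.5,"rx": 0,"ry": 0,"rz": 0,"jaw": 1}
  ]
}}

```text
clock: 30.3
tool_pos: [0.5708, -0.2196, 0.3116]
eef_rot: [0.142, 0.955, 0.052, 0.255]
contact_force: [0.6, -0.0, -4.2]
opening: 0.245
finger_force: 59.8
```

{"name": "send_rows", "arguments": {
  "motion": [
    {"x": 0,"y": 0,"z": 0,"rx": 0,"ry": 0,"rz": -0.14,"jaw": 1},
    {"x": 0,"y": 0,"z": 0,"rx": 0,"ry": 0,"rz": -0.14,"jaw": 1},
    {"x": 0,"y": 0,"z": 0,"rx": 0,"ry": 0,"rz": -0.14,"jaw": 1},
    {"x": 0,"y": 0,"z": 0,"rx": 0,"ry": 0,"rz": -0.14,"jaw": 1},
    {"x": 0,"y": 0,"z": 0,"rx": 0,"ry": 0,"rz": -0.14,"jaw": 1}
  ]
}}

```text
clock: 30.8
tool_pos: [0.5706, -0.2198, 0.3107]
eef_rot: [-0.197, 0.946, -0.039, 0.256]
contact_force: [0.4, 0.4, -4.7]
opening: 0.245
finger_force: 59.8
```

```bash
python3 -c "
from h import *
plan(1,-2.68,0.032)"
```

```text
clk 30.80 shift cm [ 8.52  3.23 -0.01] rot [-0.001  0.    -0.105] phi -2.785 q567 [1.04 0.48 1.35] tool F [1.7 1.  4.3] M [-0.4   0.92 -0.03]
```

{"name": "send_rows", "arguments": {
  "motion": [
    {"x": 1.7,"y": 0.65,"z": 0,"rx": 0,"ry": 0,"rz": 0,"jaw": 1},
    {"x": 1.7,"y": 0.65,"z": 0,"rx": 0,"ry": 0,"rz": 0,"jaw": 1},
    {"x": 1.7,"y": 0.65,"z": 0,"rx": 0,"ry": 0,"rz": 0,"jaw": 1},
    {"x": 1.7,"y": 0.65,"z": 0,"rx": 0,"ry": 0,"rz": 0,"jaw": 1},
    {"x": 1.7,"y": 0.6,"z": 0,"rx": 0,"ry": 0,"rz": -0.05,"jaw": 1}
  ]
}}

```text
clock: 31.3
tool_pos: [0.4917, -0.2231, 0.2652]
eef_rot: [-0.218, 0.941, -0.045, 0.256]
contact_force: [0.7, -1.0, -5.2]
opening: 0.246
finger_force: 59.8
```

{"name": "send_rows", "arguments": {
  "motion": [
    {"x": 0,"y": 0,"z": 0,"rx": 0,"ry": 0,"rz": -0.055,"jaw": 1},
    {"x": 0,"y": 0,"z": 0,"rx": 0,"ry": 0,"rz": 0,"jaw": 1},
    {"x": 0,"y": 0,"z": 0.2,"rx": 0,"ry": 0,"rz": 0,"jaw": 1},
    {"x": 0,"y": 0,"z": 0.2,"rx": 0,"ry": 0,"rz": 0,"jaw": 1},
    {"x": 0,"y": 0,"z": 0.2,"rx": 0,"ry": 0,"rz": 0,"jaw": 1}
  ]
}}

```text
clock: 31.8
tool_pos: [0.4956, -0.2232, 0.26]
eef_rot: [-0.244, 0.934, -0.052, 0.254]
contact_force: [0.6, -1.1, -4.5]
opening: 0.244
finger_force: 59.8
```

```bash
python3 -c "
from h import *
plan(1,-2.68,0.0)"
```

```text
clk 31.80 shift cm [0.07 0.03 2.56] rot [-0.001  0.001 -0.005] phi -2.685 q567 [1.48 0.21 1.05] tool F [ 2.1 -0.2  4.2] M [-0.49  0.85  0.05]
```

{"name": "send_rows", "arguments": {
  "motion": [
    {"x": 0,"y": 0,"z": 0.6,"rx": 0,"ry": 0,"rz": 0,"jaw": 1},
    {"x": 0,"y": 0,"z": 0.5,"rx": 0,"ry": 0,"rz": 0,"jaw": 1},
    {"x": 0,"y": 0,"z": 0.5,"rx": 0,"ry": 0,"rz": 0,"jaw": 1},
    {"x": 0,"y": 0,"z": 0.3,"rx": 0,"ry": 0,"rz": 0,"jaw": 1},
    {"x": 0,"y": 0,"z": 0.1,"rx": 0,"ry": 0,"rz": 0,"jaw": 1}
  ]
}}

```text
clock: 32.3
tool_pos: [0.5052, -0.2227, 0.2422]
eef_rot: [-0.244, 0.935, -0.052, 0.254]
contact_force: [-0.9, -0.7, -3.8]
opening: 0.243
finger_force: 59.8
```

```bash
python3 -c "
from h import *
plan(1,-2.68,0.0)"
```

```text
clk 32.30 shift cm [ 0.01 -0.    0.54] rot [-0.001 -0.    -0.004] phi -2.684 q567 [1.65 0.25 0.88] tool F [2.7 0.7 2.8] M [-0.48  0.97 -0.02]
```

Target phi is -3.55, so 0.866 rad in all.

{"name": "send_rows", "arguments": {
  "motion": [
    {"x": 0,"y": 0,"z": 0.35,"rx": 0,"ry": 0,"rz": 0,"jaw": 1},
    {"x": 0,"y": 0,"z": 0.25,"rx": 0,"ry": 0,"rz": 0.05,"jaw": 1},
    {"x": 0,"y": 0,"z": 0,"rx": 0,"ry": 0,"rz": 0.08,"jaw": 1},
    {"x": 0,"y": 0,"z": 0,"rx": 0,"ry": 0,"rz": 0.08,"jaw": 1},
    {"x": 0,"y": 0,"z": 0,"rx": 0,"ry": 0,"rz": 0.08,"jaw": 1}
  ]
}}

```text
clock: 32.8
tool_pos: [0.5077, -0.2234, 0.2374]
eef_rot: [-0.105, 0.96, -0.016, 0.258]
contact_force: [-1.8, -1.6, -2.9]
opening: 0.241
finger_force: 60.0
```

```bash
python3 -c "
from h import *
plan(1,-2.68,0.0)"
```

```text
clk 32.80 shift cm [-0.03  0.07 -0.  ] rot [-0.003 -0.001 -0.296] phi -2.976 q567 [1.66 0.32 0.59] tool F [ 3.2 -0.9  1.6] M [ 0.08  1.29 -0.33]
```

{"name": "send_rows", "arguments": {
  "motion": [
    {"x": 0,"y": 0,"z": 0,"rx": 0,"ry": 0,"rz": 0.08,"jaw": 1},
    {"x": 0,"y": 0,"z": 0,"rx": 0,"ry": 0,"rz": 0.08,"jaw": 1},
    {"x": 0,"y": 0,"z": 0,"rx": 0,"ry": 0,"rz": 0.08,"jaw": 1},
    {"x": 0,"y": 0,"z": 0,"rx": 0,"ry": 0,"rz": 0.08,"jaw": 1},
    {"x": 0,"y": 0,"z": 0,"rx": 0,"ry": 0,"rz": 0.08,"jaw": 1}
  ]
}}

```text
clock: 33.3
tool_pos: [0.5078, -0.2236, 0.2374]
eef_rot: [0.088, 0.962, 0.036, 0.256]
contact_force: [-1.9, -1.3, -2.0]
opening: 0.241
finger_force: 60.0
```

```bash
python3 -c "
from h import *
plan(1,-3.55,0.0)"
```

```text
clk 33.30 shift cm [-0.01  0.01 -0.  ] rot [-0.003  0.001  0.173] phi 2.907 q567 [1.64 0.37 0.22] tool F [ 2.4 -1.8  0.7] M [ 0.64  1.08 -0.32]
```

Finish screw 1, lift, turn back for screw 3 (entry phi -2.70).

{"name": "send_rows", "arguments": {
  "motion": [
    {"x": 0,"y": 0,"z": 0,"rx": 0,"ry": 0,"rz": 0.07,"jaw": 1},
    {"x": 0,"y": 0,"z": 0,"rx": 0,"ry": 0,"rz": 0.07,"jaw": 1},
    {"x": 0,"y": 0,"z": 0,"rx": 0,"ry": 0,"rz": 0.035,"jaw": 1},
    {"x": 0,"y": 0,"z": 0,"rx": 0,"ry": 0,"rz": 0,"jaw": 1},
    {"x": 0,"y": 0,"z": 0,"rx": 0,"ry": 0,"rz": 0,"jaw": 1}
  ]
}}

```text
clock: 33.8
tool_pos: [0.5079, -0.2235, 0.2374]
eef_rot: [0.17, 0.951, 0.058, 0.252]
contact_force: [-3.7, -2.5, -0.3]
opening: 0.243
finger_force: 59.9
```

```bash
python3 -c "
from h import *
plan(1,-3.55,0.0)"
```

```text
clk 33.80 shift cm [-0.    0.01 -0.01] rot [-0.003  0.001  0.002] phi 2.735 q567 [1.63 0.39 0.05] tool F [ 2.2 -3.5 -1.7] M [ 1.01  0.94 -0.25]
```

{"name": "send_rows", "arguments": {
  "motion": [
    {"x": 0,"y": 0,"z": -0.1,"rx": 0,"ry": 0,"rz": -0.12,"jaw": 1},
    {"x": 0,"y": 0,"z": -0.6,"rx": 0,"ry": 0,"rz": 0,"jaw": 1},
    {"x": 0,"y": 0,"z": -1,"rx": 0,"ry": 0,"rz": 0,"jaw": 1},
    {"x": 0,"y": 0,"z": -1,"rx": 0,"ry": 0,"rz": 0,"jaw": 1},
    {"x": 0,"y": 0,"z": -0.5,"rx": 0,"ry": 0,"rz": 0,"jaw": 1}
  ]
}}

```text
clock: 34.3
tool_pos: [0.4922, -0.2229, 0.2659]
eef_rot: [0.112, 0.959, 0.044, 0.256]
contact_force: [-0.4, -0.2, -3.8]
opening: 0.246
finger_force: 59.8
```

{"name": "send_rows", "arguments": {
  "motion": [
    {"x": 0,"y": 0,"z": 0,"rx": 0,"ry": 0,"rz": -0.14,"jaw": 1},
    {"x": 0,"y": 0,"z": 0,"rx": 0,"ry": 0,"rz": -0.14,"jaw": 1},
    {"x": 0,"y": 0,"z": 0,"rx": 0,"ry": 0,"rz": -0.14,"jaw": 1},
    {"x": 0,"y": 0,"z": 0,"rx": 0,"ry": 0,"rz": -0.14,"jaw": 1},
    {"x": 0,"y": 0,"z": 0,"rx": 0,"ry": 0,"rz": -0.14,"jaw": 1}
  ]
}}

```text
clock: 34.8
tool_pos: [0.4923, -0.2229, 0.2652]
eef_rot: [-0.226, 0.939, -0.047, 0.255]
contact_force: [0.4, 0.8, -3.9]
opening: 0.244
finger_force: 59.8
```

```bash
python3 -c "
from h import *
plan(3,-2.70,0.032)"
```

```text
clk 34.80 shift cm [-1.19e+01  4.51e+00 -1.00e-02] rot [-0.     0.001 -0.023] phi -2.723 q567 [1.45 0.35 1.05] tool F [1.1 1.3 3.6] M [-0.43  0.9  -0.  ]
```

{"name": "send_rows", "arguments": {
  "motion": [
    {"x": -2,"y": 0.75,"z": 0,"rx": 0,"ry": 0,"rz": 0,"jaw": 1},
    {"x": -2,"y": 0.75,"z": 0,"rx": 0,"ry": 0,"rz": 0,"jaw": 1},
    {"x": -2,"y": 0.75,"z": 0,"rx": 0,"ry": 0,"rz": 0,"jaw": 1},
    {"x": -2,"y": 0.75,"z": 0,"rx": 0,"ry": 0,"rz": 0,"jaw": 1},
    {"x": -2,"y": 0.75,"z": 0,"rx": 0,"ry": 0,"rz": 0,"jaw": 1}
  ]
}}

```text
clock: 35.3
tool_pos: [0.5547, -0.1442, 0.3037]
eef_rot: [-0.224, 0.94, -0.046, 0.255]
contact_force: [0.3, -0.2, -4.7]
opening: 0.247
finger_force: 59.8
```

{"name": "send_rows", "arguments": {
  "motion": [
    {"x": -1.9,"y": 0.75,"z": 0,"rx": 0,"ry": 0,"rz": -0.02,"jaw": 1},
    {"x": 0,"y": 0,"z": 0,"rx": 0,"ry": 0,"rz": 0,"jaw": 1},
    {"x": 0,"y": 0,"z": 0,"rx": 0,"ry": 0,"rz": 0,"jaw": 1},
    {"x": 0,"y": 0,"z": 0.3,"rx": 0,"ry": 0,"rz": 0,"jaw": 1},
    {"x": 0,"y": 0,"z": 0.3,"rx": 0,"ry": 0,"rz": 0,"jaw": 1}
  ]
}}

```text
clock: 35.8
tool_pos: [0.5682, -0.1315, 0.3044]
eef_rot: [-0.232, 0.938, -0.049, 0.253]
contact_force: [-0.5, -0.4, -4.4]
opening: 0.243
finger_force: 59.8
```

```bash
python3 -c "
from h import *
plan(3,-2.70,0.0)"
```

```text
clk 35.80 shift cm [-0.19  0.19  2.53] rot [-0.001 -0.002 -0.01 ] phi -2.71 q567 [1.28 0.5  1.01] tool F [2.6 0.8 3.5] M [-0.49  0.9   0.03]
```

{"name": "send_rows", "arguments": {
  "motion": [
    {"x": -0.2,"y": 0.15,"z": 0.5,"rx": 0,"ry": 0,"rz": -0.01,"jaw": 1},
    {"x": 0,"y": 0,"z": 0.5,"rx": 0,"ry": 0,"rz": 0,"jaw": 1},
    {"x": 0,"y": 0,"z": 0.5,"rx": 0,"ry": 0,"rz": 0,"jaw": 1},
    {"x": 0,"y": 0,"z": 0.3,"rx": 0,"ry": 0,"rz": 0,"jaw": 1},
    {"x": 0,"y": 0,"z": 0.1,"rx": 0,"ry": 0,"rz": 0,"jaw": 1}
  ]
}}

```text
clock: 36.3
tool_pos: [0.5789, -0.1278, 0.2886]
eef_rot: [-0.237, 0.937, -0.051, 0.253]
contact_force: [-2.4, -0.8, -4.3]
opening: 0.239
finger_force: 59.8
```

```bash
python3 -c "
from h import *
plan(3,-2.70,0.0)"
```

```text
clk 36.30 shift cm [ 0.09 -0.02  0.62] rot [-0.001 -0.002  0.001] phi -2.699 q567 [1.36 0.5  0.95] tool F [4.1 1.2 2.6] M [-0.5   1.48  0.04]
```

{"name": "send_rows", "arguments": {
  "motion": [
    {"x": 0.1,"y": 0,"z": 0.4,"rx": 0,"ry": 0,"rz": 0,"jaw": 1},
    {"x": 0,"y": 0,"z": 0.25,"rx": 0,"ry": 0,"rz": 0.05,"jaw": 1},
    {"x": 0,"y": 0,"z": 0,"rx": 0,"ry": 0,"rz": 0.08,"jaw": 1},
    {"x": 0,"y": 0,"z": 0,"rx": 0,"ry": 0,"rz": 0.08,"jaw": 1},
    {"x": 0,"y": 0,"z": 0,"rx": 0,"ry": 0,"rz": 0.08,"jaw": 1}
  ]
}}

```text
clock: 36.8
tool_pos: [0.5814, -0.1287, 0.283]
eef_rot: [-0.098, 0.961, -0.014, 0.258]
contact_force: [-1.2, -1.4, -5.0]
opening: 0.24
finger_force: 60.0
```

```bash
python3 -c "
from h import *
plan(3,-2.70,0.0)"
```

```text
clk 36.80 shift cm [-0.    0.04  0.01] rot [-0.003 -0.001 -0.291] phi -2.991 q567 [1.38 0.48 0.64] tool F [ 3.8 -0.8  3.7] M [ 0.22  1.55 -0.34]
```

{"name": "send_rows", "arguments": {
  "motion": [
    {"x": 0,"y": 0,"z": 0,"rx": 0,"ry": 0,"rz": 0.08,"jaw": 1},
    {"x": 0,"y": 0,"z": 0,"rx": 0,"ry": 0,"rz": 0.08,"jaw": 1},
    {"x": 0,"y": 0,"z": 0,"rx": 0,"ry": 0,"rz": 0.08,"jaw": 1},
    {"x": 0,"y": 0,"z": 0,"rx": 0,"ry": 0,"rz": 0.08,"jaw": 1},
    {"x": 0,"y": 0,"z": 0,"rx": 0,"ry": 0,"rz": 0.08,"jaw": 1}
  ]
}}

```text
clock: 37.3
tool_pos: [0.5815, -0.1288, 0.283]
eef_rot: [0.095, 0.961, 0.038, 0.256]
contact_force: [-2.3, -2.2, -4.7]
opening: 0.242
finger_force: 60.0
```

```bash
python3 -c "
from h import *
plan(3,-3.57,0.0)"
```

```text
clk 37.30 shift cm [-0.01 -0.03  0.01] rot [-0.003  0.001  0.179] phi 2.892 q567 [1.37 0.45 0.25] tool F [ 3.8 -3.1  2.9] M [ 0.95  1.36 -0.35]
```

{"name": "send_rows", "arguments": {
  "motion": [
    {"x": 0,"y": 0,"z": 0,"rx": 0,"ry": 0,"rz": 0.07,"jaw": 1},
    {"x": 0,"y": 0,"z": 0,"rx": 0,"ry": 0,"rz": 0.07,"jaw": 1},
    {"x": 0,"y": 0,"z": 0,"rx": 0,"ry": 0,"rz": 0.04,"jaw": 1},
    {"x": 0,"y": 0,"z": 0,"rx": 0,"ry": 0,"rz": 0,"jaw": 1},
    {"x": 0,"y": 0,"z": 0,"rx": 0,"ry": 0,"rz": 0,"jaw": 1}
  ]
}}

```text
clock: 37.8
tool_pos: [0.5814, -0.1288, 0.283]
eef_rot: [0.179, 0.949, 0.06, 0.251]
contact_force: [-1.8, -3.7, -5.7]
opening: 0.24
finger_force: 60.0
```

```bash
python3 -c "
from h import *
plan(3,-3.57,0.0)"
```

```text
clk 37.80 shift cm [-0.01 -0.03  0.01] rot [-0.003  0.001  0.002] phi 2.715 q567 [1.36 0.43 0.08] tool F [ 2.7 -5.1  3.9] M [ 1.39  1.16 -0.28]
```

{"name": "send_rows", "arguments": {
  "motion": [
    {"x": 0,"y": 0,"z": -0.1,"rx": 0,"ry": 0,"rz": -0.12,"jaw": 1},
    {"x": 0,"y": 0,"z": -0.6,"rx": 0,"ry": 0,"rz": 0,"jaw": 1},
    {"x": 0,"y": 0,"z": -1,"rx": 0,"ry": 0,"rz": 0,"jaw": 1},
    {"x": 0,"y": 0,"z": -1.5,"rx": 0,"ry": 0,"rz": 0,"jaw": 1},
    {"x": 0,"y": 0,"z": -2,"rx": 0,"ry": 0,"rz": 0,"jaw": 1}
  ]
}}

```text
clock: 38.3
tool_pos: [0.5563, -0.1276, 0.3296]
eef_rot: [0.122, 0.958, 0.048, 0.255]
contact_force: [-0.0, -0.2, -3.8]
opening: 0.243
finger_force: 59.8
```

{"name": "send_rows", "arguments": {
  "motion": [
    {"x": 0,"y": 0,"z": 0,"rx": 0,"ry": 0,"rz": -0.14,"jaw": 1},
    {"x": 0,"y": 0,"z": 0,"rx": 0,"ry": 0,"rz": -0.14,"jaw": 1},
    {"x": 0,"y": 0,"z": 0,"rx": 0,"ry": 0,"rz": -0.14,"jaw": 1},
    {"x": 0,"y": 0,"z": 0,"rx": 0,"ry": 0,"rz": -0.14,"jaw": 1},
    {"x": 0,"y": 0,"z": 0,"rx": 0,"ry": 0,"rz": -0.14,"jaw": 1}
  ]
}}

```text
clock: 38.8
tool_pos: [0.5565, -0.1279, 0.3297]
eef_rot: [-0.216, 0.941, -0.044, 0.257]
contact_force: [-0.5, 0.2, -4.0]
opening: 0.243
finger_force: 59.8
```

```bash
cat >> h.py <<'E'
def cup(z):
    st=get_state();Rt=R.from_quat([-.2820,.9594,0,0]).as_matrix()
    a,b=delta(st,np.array([.5181,.2411,z]),Rt);print('clk',st['clock'],'shift',a.round(2),'rot',b.round(3),st['q'].round(2),st['contact_force'].round(1),st['tool_pos'].round(4))
E
python3 -c "
from h import *
cup(.3)"
```

```text
clk 38.8 shift [-11.47  35.36   1.68] rot [-0.232  0.473 -0.118] [ 0.99  0.61 -1.23  2.07  1.22  0.58  1.03] [-0.5  0.2 -4. ] [ 0.5565 -0.1279  0.3297]
```

{"name": "send_rows", "arguments": {
  "motion": [
    {"x": -1.2,"y": 3.5,"z": 0,"rx": 0,"ry": 0,"rz": 0,"jaw": 1},
    {"x": -1.2,"y": 3.5,"z": 0,"rx": 0,"ry": 0,"rz": 0,"jaw": 1},
    {"x": -1.2,"y": 3.5,"z": 0.2,"rx": 0,"ry": 0,"rz": 0,"jaw": 1},
    {"x": -1.2,"y": 3.5,"z": 0.2,"rx": 0,"ry": 0,"rz": 0,"jaw": 1},
    {"x": -1.2,"y": 3.5,"z": 0.2,"rx": 0,"ry": 0,"rz": 0,"jaw": 1}
  ]
}}

```text
clock: 39.3
tool_pos: [0.5388, 0.0581, 0.3184]
eef_rot: [-0.213, 0.942, -0.042, 0.257]
contact_force: [0.7, 0.4, -2.9]
opening: 0.245
finger_force: 59.8
```

{"name": "send_rows", "arguments": {
  "motion": [
    {"x": -1.1,"y": 3.5,"z": 0.2,"rx": 0,"ry": 0,"rz": 0,"jaw": 1},
    {"x": -1.1,"y": 3.6,"z": 0.2,"rx": 0,"ry": 0,"rz": 0,"jaw": 1},
    {"x": -1.1,"y": 3.6,"z": 0.2,"rx": 0,"ry": 0,"rz": 0,"jaw": 1},
    {"x": -1.1,"y": 3.6,"z": 0.2,"rx": 0,"ry": 0,"rz": 0,"jaw": 1},
    {"x": -1.1,"y": 3.5,"z": 0.3,"rx": 0,"ry": 0,"rz": 0,"jaw": 1}
  ]
}}

```text
clock: 39.8
tool_pos: [0.5185, 0.2435, 0.2997]
eef_rot: [-0.213, 0.942, -0.041, 0.255]
contact_force: [0.8, -0.6, -4.2]
opening: 0.241
finger_force: 59.8
```

{"name": "send_rows", "arguments": {
  "motion": [
    {"x": 0,"y": 0,"z": 0,"rx": -0.046,"ry": 0.095,"rz": -0.024,"jaw": 1},
    {"x": 0,"y": 0,"z": 0,"rx": -0.046,"ry": 0.095,"rz": -0.024,"jaw": 1},
    {"x": 0,"y": 0,"z": 0,"rx": -0.046,"ry": 0.095,"rz": -0.024,"jaw": 1},
    {"x": 0,"y": 0,"z": 0,"rx": -0.046,"ry": 0.095,"rz": -0.024,"jaw": 1},
    {"x": 0,"y": 0,"z": 0,"rx": -0.046,"ry": 0.095,"rz": -0.024,"jaw": 1}
  ]
}}

```text
clock: 40.3
tool_pos: [0.5201, 0.2414, 0.3006]
eef_rot: [-0.28, 0.96, 0.002, -0.002]
contact_force: [-0.2, 0.3, -4.5]
opening: 0.244
finger_force: 59.8
```

```bash
python3 -c "
from h import *
cup(.11)"
```

```text
clk 40.3 shift [ 0.12 -0.02 19.06] rot [ 0.005 -0.003 -0.004] [ 0.11  0.81 -1.22  1.63  0.79  1.28  0.88] [-0.2  0.3 -4.5] [0.5201 0.2414 0.3006]
```

{"name": "send_rows", "arguments": {
  "motion": [
    {"x": 0.1,"y": 0,"z": 3,"rx": 0.005,"ry": -0.003,"rz": 0,"jaw": 1},
    {"x": 0,"y": 0,"z": 4,"rx": 0,"ry": 0,"rz": 0,"jaw": 1},
    {"x": 0,"y": 0,"z": 4,"rx": 0,"ry": 0,"rz": 0,"jaw": 1},
    {"x": 0,"y": 0,"z": 3,"rx": 0,"ry": 0,"rz": 0,"jaw": 1},
    {"x": 0,"y": 0,"z": 2,"rx": 0,"ry": 0,"rz": 0,"jaw": 1}
  ]
}}

```text
clock: 40.8
tool_pos: [0.5189, 0.2393, 0.1374]
eef_rot: [-0.279, 0.96, -0.001, 0.0]
contact_force: [0.9, 0.2, -4.3]
opening: 0.243
finger_force: 59.8
```

{"name": "send_rows", "arguments": {
  "motion": [
    {"x": 0,"y": 0,"z": 1.2,"rx": 0,"ry": 0,"rz": 0,"jaw": 1},
    {"x": 0,"y": 0,"z": 0.8,"rx": 0,"ry": 0,"rz": 0,"jaw": 1},
    {"x": 0,"y": 0,"z": 0.4,"rx": 0,"ry": 0,"rz": 0,"jaw": 1},
    {"x": 0,"y": 0,"z": 0.3,"rx": 0,"ry": 0,"rz": 0,"jaw": 1},
    {"x": 0,"y": 0,"z": 0,"rx": 0,"ry": 0,"rz": 0,"jaw": 1}
  ]
}}

```text
clock: 41.3
tool_pos: [0.5192, 0.2384, 0.1124]
eef_rot: [-0.28, 0.96, -0.003, 0.001]
contact_force: [0.4, 0.7, -3.7]
opening: 0.242
finger_force: 59.8
```

```bash
python3 -c "
from h import *
cup(.1084);s=snap('scene','s2');a=cv2.imread('pics/s2.png')[200:320,320:480];cv2.imwrite('pics/s2c.png',cv2.resize(a,(800,600),interpolation=cv2.INTER_CUBIC))"
```

```text
clk 41.3 shift [-0.05  0.29  0.4 ] rot [-0.005 -0.    -0.003] [ 0.03  1.03 -1.04  1.82  1.09  0.99  0.65] [ 0.4  0.7 -3.7] [0.5192 0.2384 0.1124]
```

View pics/s2c.png

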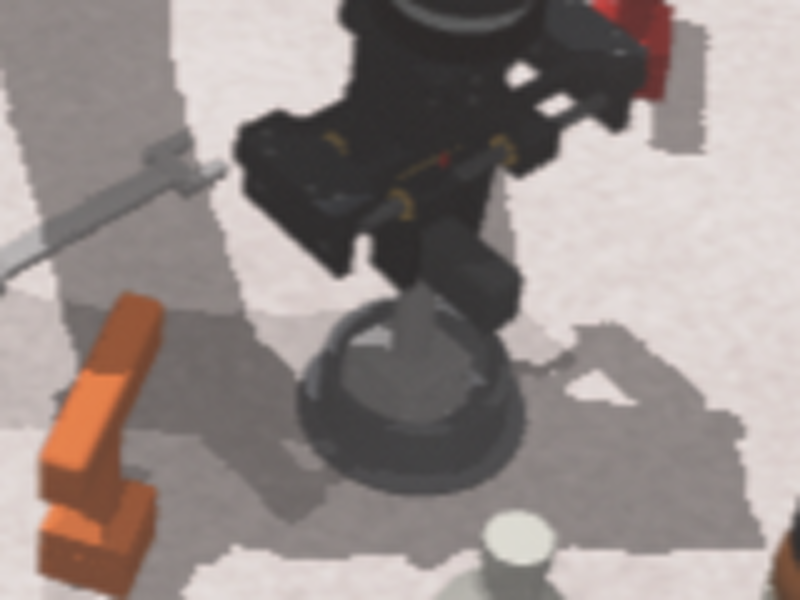

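The key is inside the cup at crop (415,370), just above the floor. I'll lower it to contact.

{"name": "send_rows", "arguments": {
  "motion": [
    {"x": 0,"y": 0.2,"z": 0.15,"rx": -0.005,"ry": 0,"rz": 0,"jaw": 1},
    {"x": 0,"y": 0,"z": 0.15,"rx": 0,"ry": 0,"rz": 0,"jaw": 1},
    {"x": 0,"y": 0,"z": 0.1,"rx": 0,"ry": 0,"rz": 0,"jaw": 1},
    {"x": 0,"y": 0,"z": 0,"rx": 0,"ry": 0,"rz": 0,"jaw": 1},
    {"x": 0,"y": 0,"z": 0,"rx": 0,"ry": 0,"rz": 0,"jaw": 1}
  ]
}}

```text
clock: 41.85
tool_pos: [0.518, 0.2399, 0.1085]
eef_rot: [-0.281, 0.96, -0.0, -0.0]
contact_force: [-1.5, -1.2, 2.7]
opening: 0.249
finger_force: 59.8
```

```bash
python3 -c "
from h import *
cup(.1084)"
```

```text
clk 41.85 shift [-0.07  0.09  0.01] rot [-0.001 -0.001 -0.003] [ 0.03  1.04 -1.04  1.82  1.09  0.99  0.64] [-1.5 -1.2  2.7] [0.518  0.2399 0.1085]
```

On the floor with +2.7 N, so the load is carried. Opening slowly, then straight up.

{"name": "send_rows", "arguments": {
  "motion": [
    {"x": 0,"y": 0,"z": 0,"rx": 0,"ry": 0,"rz": 0,"jaw": 2.4},
    {"x": 0,"y": 0,"z": 0,"rx": 0,"ry": 0,"rz": 0,"jaw": 3},
    {"x": 0,"y": 0,"z": 0,"rx": 0,"ry": 0,"rz": 0,"jaw": 4},
    {"x": 0,"y": 0,"z": 0,"rx": 0,"ry": 0,"rz": 0,"jaw": 5.5},
    {"x": 0,"y": 0,"z": 0,"rx": 0,"ry": 0,"rz": 0,"jaw": 6.5}
  ],
  "grip_force": 10
}}

```text
clock: 42.35
tool_pos: [0.5179, 0.2398, 0.1079]
eef_rot: [-0.281, 0.96, -0.0, -0.001]
contact_force: [-0.0, 0.5, 0.2]
opening: 0.589
finger_force: 0.0
```

{"name": "send_rows", "arguments": {
  "motion": [
    {"x": 0,"y": 0,"z": 0,"rx": 0,"ry": 0,"rz": 0,"jaw": 6.5},
    {"x": 0,"y": 0,"z": -1,"rx": 0,"ry": 0,"rz": 0,"jaw": 6.5},
    {"x": 0,"y": 0,"z": -3,"rx": 0,"ry": 0,"rz": 0,"jaw": 6.5},
    {"x": 0,"y": 0,"z": -4,"rx": 0,"ry": 0,"rz": 0,"jaw": 6.5},
    {"x": 0,"y": 0,"z": -4,"rx": 0,"ry": 0,"rz": 0,"jaw": 6.5}
  ]
}}

```text
clock: 42.85
tool_pos: [0.5175, 0.24, 0.2297]
eef_rot: [-0.281, 0.96, -0.0, -0.001]
contact_force: [1.4, 0.2, 1.0]
opening: 0.736
finger_force: 0.0
```

```bash
python3 -c "
from h import *
cup(.1084);s=snap('scene','s3')"
```

```text
clk 42.85 shift [-0.13  0.06 12.13] rot [ 0.    -0.002 -0.002] [ 0.08  0.88 -1.16  1.73  0.89  1.15  0.8 ] [1.4 0.2 1. ] [0.5175 0.24   0.2297]
```

View pics/s3.png

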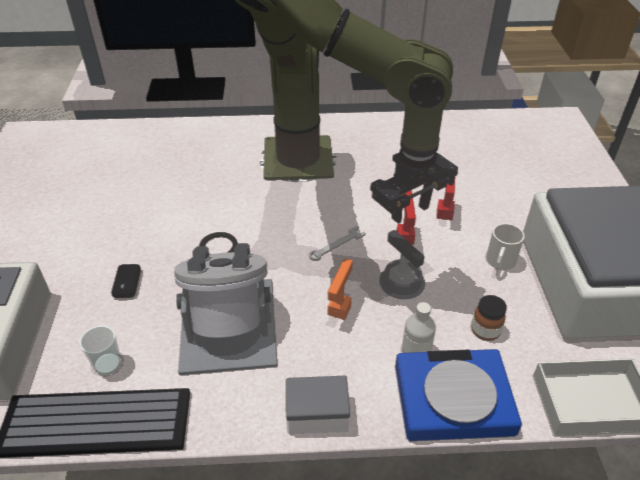

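The key stands upright in its cup at (403,265), the gripper is clear above it, and everything else on the bench is in place. Handing in.

```bash
python3 -c "
from plant import *
print(finish_job())"
```

```text
the job is handed in; nothing more can be done
None
```

All four screws were turned to bite crosswise, then each about 0.75 rad further crosswise. The key is back upright in its cup and released, and the job is handed in at 42.9 s, with no verdict returned.

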